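Push a backup drive home under its bay's roof and close the hasp

ROBOT

A 6-joint arm with a two-finger parallel gripper is mounted at the origin on the work surface; the furniture and walls round the work are solid. World frame = base frame: x ahead of the robot, y to its left, z up, the work surface at z = 0. Lengths are in m, angles in rad, forces in N, time in s.
With the tool pointing down it reaches from about 0.275 to 0.85 m from the base axis. Payload 5.2 kg.
Tool frame: the origin (TCP) lies at the very end of the fingers, on their centre line; the grasp point (between the pads) lies 19 mm behind it; z points along the fingers, y is the direction in which the jaws open and shut (so a half turn about z gives the same grasp; the last joint's range is limited). The gripper opens to 85 mm and grips with 20 to 120 N. Pads are 22 mm wide; open, the fingers measure 114 mm over their backs; the gripper's body (76 mm by 85 mm) begins 54 mm behind the grasp point. The pads swing forward as they close: fully open they stand 13 mm farther back than shut.
Start: joints at [1.116, 0.259, 1.535, -0, 1.348, -0.203], TCP at [0.137, 0.533, 0.211] pointing down, gripper open.
Joint ranges: [-3.14, 3.14], [-0.91, 2.08], [0.19, 2.58], [-1.22, 4.36], [0.22, 2.71], [-3.12, 3.12]. Speed limits (rad/s): [2.57, 2.57, 3.14, 3.14, 3.14, 3.14].

INTERFACE

Orientations are given as a unit quaternion [w, x, y, z].
In Python, from plant import env gives the robot as it stands.
- The arm moves only by the tool arm_command, never from a script. Its argument "motion" is a list of rows, each an object with "rotation": the turn, a rotation vector about the world's x, y, z in degrees, a list of three; "offset": the shift along the world's x, y, z in mm, a list of three; "fingers": the opening, from 0 (shut) to 1 (fully open). A call has 1 to 8 rows; each row is the pose to reach, as a shift and turn from the pose commanded when the call began; what a row does not reach only later rows make up. A row lasts 1/10 s, in which the tool goes at most 50 mm and 8.59 degrees, less where a joint would pass 70% of its speed; a pose out of reach is approached as far as the arm can. A call with a gripper value outside its range is refused whole. The fingers move at their own pace and stop on an object; "newtons" is the grip in N (left out, the last holds). Time passes only in rows, so rows that repeat a pose let the fingers close. It gives the time, the measured TCP pose, the force and the opening at its end, in the units of the state.
- env.get_state(): the state, without advancing time (a new reading comes with each control period).
- env.grab_frame(name): name is "side" or "top"; returns a dict with "pixels" (480x640x3 uint8, red, green, blue), "z_map" (480x640 float32, m along the optical axis (not along the pixel's ray), 0 where there is no reading), "intrinsics" (3x3 intrinsics, pixels), "cam_to_world" (4x4, takes a point from camera to world coordinates). Camera axes: x right, y down, z forward; pixel columns grow to the right and rows downward; lengths in m; the calibration is good to about 2 mm. A picture is of the moment at which its call begins.
- env.finish_job(): hands the job in, once; it reports no verdict.
Trained networks look in a picture, given as the dict that the camera call returned (one of the last four; its "shot" number tells which), for a name from the list of things; names that differ only in an ending like _2 or _b are one class to them, and where a whole thing is asked for, a point or a joint stands for the part that bears it (a point fixed in the world has none). Each returns a list of dicts, best first, with "score" (0 to 1); they miss things now and then, are a little off and sometimes report something else, mostly with a low value. They report only what shows in the picture. A call takes as long as a camera call.
- env.recognise(name, picture): "location" ([x, y, z] in m, in world coordinates, good to about 4 mm: the middle of the surface that is visible of it).
- env.silhouettes(name, picture): "region" (480x640 bool, what is visible of it).
- env.spot_point(name, picture): "location" ([x, y, z] in m, in world coordinates, good to about 4 mm: a listed point, or the origin of a listed thing).
The state is a dict: "time": time; "joint_positions": joint angles; "dq": joint speeds; "effort": joint torques, N m; "position": TCP position; "tool_rot": TCP orientation; "wrist_force": force on the tool from outside, world axes, zero at the start; "torque": the same for the moment, N m; "width": opening from 0.0 (shut) to 1.0 (fully open).
Only numpy, scipy, OpenCV 4.12 (cv2) and the standard library are available. Lean on these libraries where they do the work, as an engineer would, in place of code of your own. Each camera call takes 0.05 s, during which the arm holds its last target.

TASK

Put the backup drive away: slide it under the roof of the steel bay and push it gently in, without ramming it, until its nose rests against the hidden end stop, then swing the hasp shut across the mouth. Leave the stapler, the mug and the roll of tape where they are.

Things in the scene. Friction and masses are not known exactly. Their poses are not given: they have to be found in the camera images.
- bay: Low grey sheet-steel bay fixed to the desk. Origin: centre of its mouth (front end of the two cheeks) at desk height; x points straight into the bay, z up. Cheeks: inner faces at y = +-51 mm, 4 mm thick, 46 mm high, x = 0 to 185 mm; lips flare outward from x = 0 to y = +-60 mm at x = -18. No floor: the drive slides on the desk. Brackets outside the mouth reach y = +-81 mm.
- bay_mouth (a point): 17 mm above the bay's origin. Behind it the roof covers only x = 50 to 187 mm (underside z = 44, top 49 mm); the first 50 mm is open from above. Under the roof, out of sight, a solid rubber end stop is set somewhere between x = 140 and 165 mm, differently each time: find it by feel; it does not yield.
- drive: Backup drive in a dark metal case, 130 x 96 x 34 mm, 0.25 to 0.47 kg: too broad to grasp (sliding friction 1 to 6 N). Origin: centre of its underside; x along its length towards the nose. Starts with its nose 25 to 60 mm short of the mouth, 15 to 30 mm off towards the bay's +y side, turned up to 0.2 rad. When home its tail lies 10 to 35 mm inside the mouth, where it is open from above.
- hasp (a joint): Steel hasp's hinge, rad: 0 = closed across the mouth, slot over the staple on the +y side (rigid stop); starts at 1.5 to 1.78, swung out; opens to 2.3. Vertical axis at x = -22, y = -66.5 mm in the bay's frame. Stays where left (0.05 N m friction). At value q the strap points along (-sin q, cos q) in the bay's x, y; its outer face, to be pushed, looks along (-cos q, -sin q).
- drive_nose (a point): Centre of the drive's leading (nose) face, 17 mm above its underside.
- drive_tail (a point): Centre of the drive's tail face, the face to push on, black panel, 17 mm above its underside.
- hasp_tip (a point): Far end of the hasp strap, 153 mm from its hinge axis, at strap mid height z = 27 mm; strap 3 mm thick, 24 mm high (z = 15 to 39 mm), with a tab standing 12 mm out from the outer face at this end.
- stapler: Black stapler 146 x 36 x 46 mm, bystander. Origin: centre of its underside.
- coffee_mug: White mug 82 mm across, 94 mm high, bystander. Origin: centre of its underside.
- tape_roll: Tan roll of tape 94 mm across, 48 mm high, lying flat, bystander. Origin: centre of its underside.

How it is judged:
By the outcome, as a careful person would: the job done as asked, in the order asked, and still so for the second after the job is handed in, with the robot touching nothing.
It also fails if it takes over 58 s, if anything falls off the work surface, if the arm or the gripper's body presses on something with over 40 N, if the wrist force passes 120 N, or if a joint passes its speed limit or range.

## Working session

There is one attempt and no reset: what is moved stays moved. The work goes in short steps, Python scripts to look and compute and a tool call to move; the robot and the scene stay as the last step left them, time stands still between calls to the robot, and variables do not carry over. Pictures are saved under pics/ and viewed, and the job is handed in when it is done.

Besides the shell and the picture viewer there is one more tool, called after "Call:" as a command line: name --argument value ..., lists and objects as JSON in quotes. arm_command: Moves the arm, as the interface text tells. Its arguments: {"type":"object","properties":{"motion":{"type":"array","items":{"type":"object","properties":{"rotation":{"type":"array","items":{"type":"number"}},"offset":{"type":"array","items":{"type":"number"}},"fingers":{"type":"number"}}}},"newtons":{"type":"number"}},"required":["motion"]}

```bash
mkdir -p pics; ls
cat > h.py <<'E'
import numpy as np,cv2
from plant import env
def save(f,n): cv2.imwrite('pics/'+n,f['pixels'][:,:,::-1])
def cloud(f):
    K=f['intrinsics'];z=f['z_map'];v,u=np.mgrid[0:480,0:640]
    P=np.stack([(u-K[0,2])/K[0,0]*z,(v-K[1,2])/K[1,1]*z,z,np.ones_like(z)],-1)@np.array(f['cam_to_world']).T
    return P[...,:3]
def proj(f,p):
    M=np.linalg.inv(f['cam_to_world']);q=M[:3,:3]@np.array(p)+M[:3,3];q=f['intrinsics']@q;return q[:2]/q[2]
E
python3 - <<'E'
from h import *
np.set_printoptions(precision=4,suppress=True)
for n in['top','side']:
    f=env.grab_frame(n);save(f,n+'0.png');np.savez('/tmp/'+n+'0.npz',**f)
    print(n,np.array(f['cam_to_world'])[:3,3])
    for t in['bay','bay_mouth','drive','drive_nose','drive_tail','hasp_tip','stapler','coffee_mug','tape_roll']:
        r=env.spot_point(t,f);print(t,[(np.round(a['location'],4),round(a['score'],2)) for a in r[:2]])
print(env.get_state())
E
```

```text
pics
top [0.4127 0.0746 1.0197]
bay []
bay_mouth []
drive [(array([0.5072, 0.042 , 0.0006]), 0.97), (array([ 0.5017, -0.0199,  0.0201]), 0.46)]
drive_nose [(array([0.5144, 0.1051, 0.0147]), 0.9), (array([ 0.6202, -0.1576,  0.0029]), 0.6)]
drive_tail [(array([ 0.4973, -0.0193,  0.0189]), 0.59)]
hasp_tip [(array([ 0.5887, -0.0383,  0.0231]), 0.87)]
stapler [(array([ 0.6167, -0.1595,  0.0026]), 0.61)]
coffee_mug [(array([0.3881, 0.3089, 0.001 ]), 0.68)]
tape_roll [(array([ 0.419 , -0.1443,  0.001 ]), 0.64)]
side [ 0.2094 -0.8254  0.4818]
bay []
bay_mouth []
drive [(array([ 0.5054,  0.043 , -0.0011]), 0.77)]
drive_nose [(array([0.5122, 0.1022, 0.0173]), 0.88)]
drive_tail [(array([ 0.4968, -0.026 ,  0.0144]), 0.93)]
hasp_tip [(array([ 0.5847, -0.0414,  0.0284]), 0.61)]
stapler [(array([ 0.6156, -0.1584, -0.0002]), 0.78)]
coffee_mug [(array([0.3841, 0.3173, 0.0005]), 0.69)]
tape_roll [(array([ 0.4158, -0.1447, -0.0003]), 0.73)]
{'time': 1.0, 'joint_positions': array([ 1.1162,  0.2586,  1.535 ,  0.    ,  1.348 , -0.2028]), 'dq': array([ 0.0007, -0.0017,  0.0014, -0.0012, -0.001 ,  0.001 ]), 'effort': array([  0.0008, -44.5944, -29.0894,  -0.0005,   0.0011,   0.    ]), 'position': array([0.137 , 0.5327, 0.211 ]), 'tool_rot': array([-0.    ,  0.1256,  0.9921, -0.    ]), 'wrist_force': array([-0.2959,  0.1181, -1.0637]), 'torque': array([-0.0445,  0.0262, -0.0295]), 'width': 0.9944032596476623}
```

View pics/top0.png

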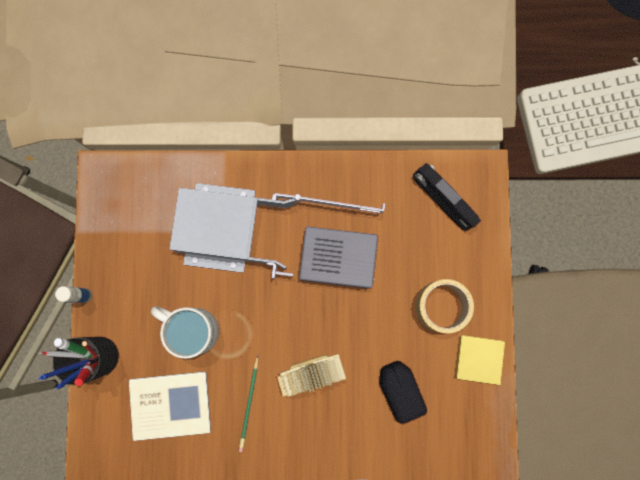

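View pics/side0.png

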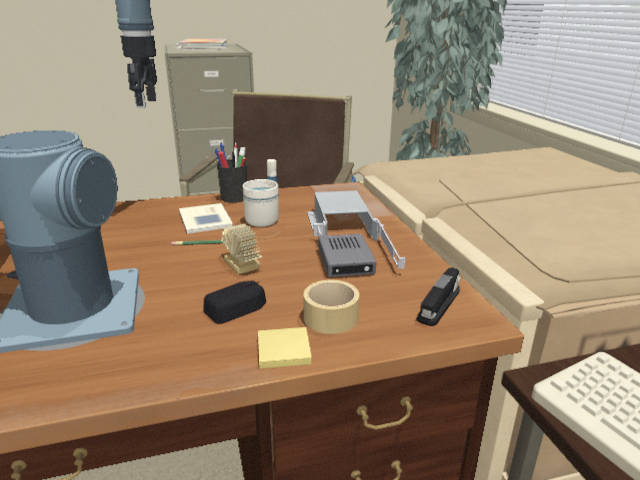

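Run:
```python
from h import *
np.set_printoptions(precision=4,suppress=True)
f=dict(np.load('/tmp/top0.npz'));P=cloud(f)
v,u=np.mgrid[0:480,0:640]
def fit(m,name):
    m=m.astype(np.uint8);n,l,s,c=cv2.connectedComponentsWithStats(m);i=1+np.argmax(s[1:,4]);m=l==i
    p=P[m];r=cv2.minAreaRect((p[:,:2]*1000).astype(np.float32));print(name,m.sum(),p[:,2].mean(),r);print(cv2.boxPoints(r))
    return m
roof=fit((P[...,2]>.042)&(P[...,2]<.058)&(u>160)&(u<265)&(v>175)&(v<275),'roof')
dr=fit((P[...,2]>.027)&(P[...,2]<.042)&(u>295)&(u<385)&(v>222)&(v<295),'drive')
hs=(P[...,2]>.012)&(P[...,2]<.06)&(u>255)&(u<390)&(v>185)&(v<222)
p=P[hs];print('hasp pts',len(p));
for a in range(-60,120,8):
    q=p[(p[:,1]*1000>a)&(p[:,1]*1000<=a+8)]
    if len(q):print(a,len(q),q[:,0].min(),q[:,0].max(),q[:,0].mean(),q[:,2].max())
big=cv2.resize(f['pixels'][170:300,160:400,::-1],None,fx=3.3,fy=3.3,interpolation=cv2.INTER_CUBIC);cv2.imwrite('pics/crop0.png',big)
```

```text
roof 5021 0.04793733912970284 ((562.287841796875, 247.59182739257812), (166.30743408203125, 110.55229949951172), 82.82662963867188)
[[497.0608 171.9914]
 [606.7477 158.1865]
 [627.5149 323.1922]
 [517.8279 336.9971]]
drive 3954 0.03354946206307256 ((505.92059326171875, 40.66735076904297), (130.5270538330078, 96.21782684326172), 83.22620391845703)
[[450.4497 -18.4662]
 [545.9958 -29.815 ]
 [561.3915  99.8009]
 [465.8453 111.1497]]
hasp pts 710
-44 20 0.5868865333423603 0.6000428337464858 0.5929939318591765 0.04181046472111627
-36 19 0.5867109583660102 0.590447515939414 0.5889057419307152 0.04047118732625299
-28 15 0.5881894317614778 0.5919780856176674 0.5901357424975091 0.03954947905211048
-20 20 0.5899209253268514 0.592385101719105 0.5913510992806337 0.04106174073758451
-12 16 0.5917939479607514 0.5945330433043137 0.5932904246204573 0.03882497756057823
-4 16 0.5915341347554016 0.5959548265742255 0.5934993284340875 0.04015131936593097
4 19 0.5930778102229044 0.5956544172419637 0.5944381020020354 0.04100068977811022
12 18 0.5942645714188538 0.5977638188412944 0.5959088708773206 0.04101
[... 392 characters left out ...]
21283969395625 0.04053988616346449
60 16 0.6025329650808875 0.6050764524739467 0.6034800965779878 0.04283111194369493
68 18 0.6031493787066966 0.6073563570630812 0.604671006180154 0.039267730791024635
76 16 0.6048980090482154 0.6090142344596583 0.6059336082218858 0.04007299415812571
84 19 0.6057551947844103 0.6085748649957763 0.6070506868587758 0.04122006010530466
92 17 0.6072040397552806 0.6106109021397051 0.6084028552231864 0.03924077229130485
100 19 0.6082098652733675 0.6122148505836982 0.6096362666841179 0.0411761580017892
108 31 0.6070386038513884 0.6159051789900941 0.6101048115052583 0.04393825612318014
116 38 0.6034758939680761 0.6155662872108746 0.6083012374664695 0.04900546439859088
```

Run:
```python
from h import *
f=dict(np.load('/tmp/side0.npz'))
big=cv2.resize(f['pixels'][180:290,290:420,::-1],None,fx=5,fy=5,interpolation=cv2.INTER_CUBIC);cv2.imwrite('pics/crop1.png',big)
```

```text
(no output)
```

View pics/crop0.png

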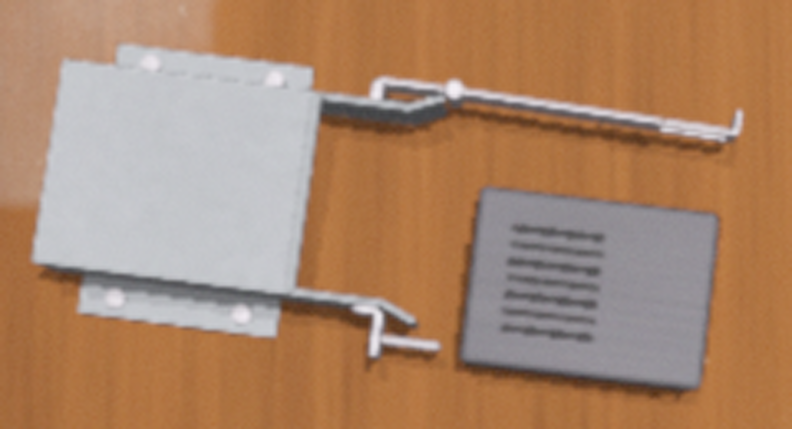

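View pics/crop1.png

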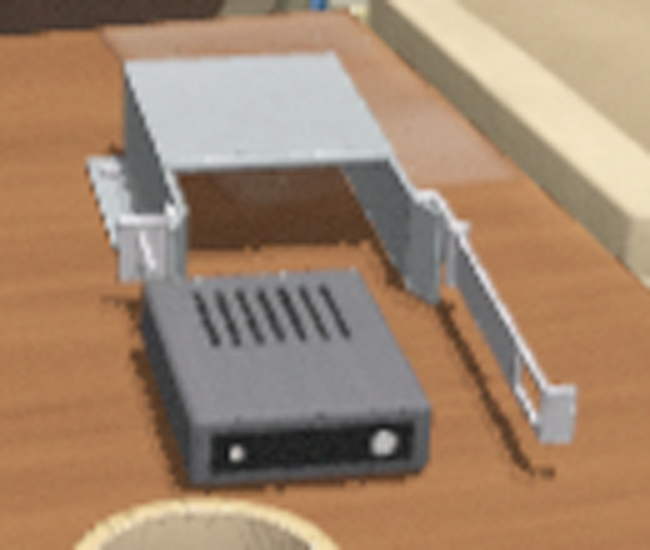

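Run:
```python
from h import *
np.set_printoptions(precision=4,suppress=True)
f=dict(np.load('/tmp/top0.npz'));P=cloud(f)*1000
v,u=np.mgrid[0:480,0:640]
m=(P[...,2]>43)&(P[...,2]<56)&(u>160)&(u<265)&(v>175)&(v<275)
m=cv2.morphologyEx(m.astype(np.uint8),cv2.MORPH_OPEN,np.ones((15,15)))>0
p=P[m];r=cv2.minAreaRect(p[:,:2].astype(np.float32));print(m.sum(),p[:,2].mean(),r);print(cv2.boxPoints(r))
# moments based
c=p[:,:2].mean(0);w,V=np.linalg.eigh(np.cov((p[:,:2]-c).T));print('c',c,'len',np.sqrt(12*w),V)
ax=V[:,1]*np.sign(V[1,1]); ay=np.array([-ax[1],ax[0]])
print('ax',ax,np.degrees(np.arctan2(ax[1],ax[0])))
O=c-118.5*ax; print('origin est',O)
# all bay-ish points in bay frame
mm=(P[...,2]>10)&(P[...,2]<60)&(u>150)&(u<300)&(v>170)&(v<290)
q=P[mm];b=np.c_[(q[:,:2]-O)@ax,(q[:,:2]-O)@ay,q[:,2]]
hi=b[b[:,2]>38]
for a in range(-50,200,10):
    s=hi[(hi[:,0]>a)&(hi[:,0]<=a+10)]
    if len(s): print(a,len(s),s[:,1].min().round(1),s[:,1].max().round(1),'+side',s[s[:,1]>0][:,1].mean().round(1) if (s[:,1]>0).any() else '','-side',s[s[:,1]<0][:,1].mean().round(1) if (s[:,1]<0).any() else '')
dm=(P[...,2]>27)&(P[...,2]<42)&(u>295)&(u<385)&(v>222)&(v<295)
d=P[dm][:,:2];c=d.mean(0);w,V=np.linalg.eigh(np.cov((d-c).T));dx=V[:,1]*np.sign(V[1,1]);print('drive c',c,np.sqrt(12*w),'ang',np.degrees(np.arctan2(dx[1],dx[0])),'in bay',(c-O)@ax,(c-O)@ay)
```

```text
3259 48.005493619353715 ((563.9603271484375, 260.1082763671875), (139.98013305664062, 109.96714782714844), 82.35476684570312)
[[500.1541 198.0553]
 [609.1437 183.4254]
 [627.7665 322.1613]
 [518.7769 336.7911]]
c [564.4209 269.9063] len [ 88.462  139.3511] [[-0.8123  0.5833]
 [ 0.5833  0.8123]]
ax [0.5833 0.8123] 54.31996242056423
origin est [495.3048 173.6503]
-40 11 -17.4 9.2 +side 9.2 -side -14.3
-30 39 -16.6 11.3 +side 5.0 -side -9.8
-20 26 -15.3 -4.0 +side  -side -10.1
-10 21 -10.6 -3.0 +side  -side -6.7
0 17 -4.6 1.9 +side 1.2 -side -2.2
10 31 -133.9 7.6 +side 3.9 -side -128.5
20 68 -131.7 13.3 +side 7.6 -side -110.5
30 133 -123.4 17.9 +side 8.8 -side -45.3
40 209 -118.3 23.6 +side 11.4 -side -36.2
50 296 -113.8 28.9 +side 14.1 -side -38.0
60 354 -92.5 34.6 +side 17.0 -side -38.8
70 404 -87.4 40.3 +side 19.8 -side -43.5
80 402 -81.8 46.0 +side 22.4 -side -40.5
90 404 -75.7 51.4 +side 24.7 -side -37.6
100 403 -71.3 54.9 +side 27.5 -side -34.8
110 405 -66.4 61.7 +side 30.4 -side -32.7
120 405 -61.6 67.2 +side 32.9 -side -29.5
130 398 -55.1 73.0 +side 35.8 -side -27.2
140 399 -49.8 75.3 +side 36.6 -side -24.7
150 323 -44.2 66.0 +side 29.6 -side -21.4
160 249 -39.5 47.1 +side 20.6 -side -19.0
170 171 -34.6 26.6 +side 10.6 -side -16.2
180 95 -29.0 7.6 +side 3.4 -side -14.6
190 22 -22.8 -7.7 +side  -side -17.0
drive c [505.4002  40.922 ] [ 95.4689 129.5225] ang 83.17812353770233 in bay -101.92528398306102 -85.61527403036678
```

Run:
```python
from h import *
np.set_printoptions(precision=4,suppress=True)
f=dict(np.load('/tmp/top0.npz'));P=cloud(f)*1000
v,u=np.mgrid[0:480,0:640]
th=np.radians(82.5);
mm=(P[...,2]>10)&(P[...,2]<60)&(u>150)&(u<300)&(v>170)&(v<290)
q=P[mm]
for it in range(3):
    ax=np.array([np.cos(th),np.sin(th)]);ay=np.array([-ax[1],ax[0]])
    b=np.c_[q[:,:2]@ax,q[:,:2]@ay,q[:,2]];hi=b[b[:,2]>42]
    s0=np.percentile(hi[:,0],99.8)
    X=[];L=[];R=[]
    for a in np.arange(s0-130,s0-8,4):
        s=hi[(hi[:,0]>a)&(hi[:,0]<=a+4)&(abs(hi[:,1]-np.median(hi[:,1]))<75)]
        X.append(a+2);L.append(np.percentile(s[:,1],1));R.append(np.percentile(s[:,1],99))
    l=np.polyfit(X,L,1);r=np.polyfit(X,R,1);print(np.degrees(th),l,r,np.mean(np.array(R)-L));th+=(l[0]+r[0])/2
ax=np.array([np.cos(th),np.sin(th)]);ay=np.array([-ax[1],ax[0]])
b=np.c_[q[:,:2]@ax,q[:,:2]@ay,q[:,2]];hi=b[b[:,2]>42]
yc=(np.mean(L)+np.mean(R))/2
ed=[]
for y in np.arange(yc-45,yc+45,6):
    s=hi[(abs(hi[:,1]-y)<3)];ed.append((s[:,0].min(),s[:,0].max()))
ed=np.median(ed,0);print('x ends',ed,ed[1]-ed[0])
x0=(ed[0]-50+ed[1]-187)/2
O=x0*ax+yc*ay;print('O',O,'th',np.degrees(th))
np.savez('bay.npz',O=O,th=th)
B=np.c_[(P[...,:2].reshape(-1,2)-O)@ax,(P[...,:2].reshape(-1,2)-O)@ay,P[...,2].reshape(-1)]
hi=B[(B[:,2]>30)&(B[:,2]<60)]
for a in range(-30,50,8):
    for sg in(-1,1):
        s=hi[(hi[:,0]>a)&(hi[:,0]<=a+8)&(hi[:,1]*sg>42)&(hi[:,1]*sg<95)]
        if len(s):print(a,sg,len(s),s[:,1].min().round(1),s[:,1].max().round(1),s[:,1].mean().round(1))
dm=(P[...,2]>27)&(P[...,2]<42)&(u>295)&(u<385)&(v>222)&(v<295)
d=P[dm][:,:2];c=d.mean(0);w,V=np.linalg.eigh(np.cov((d-c).T));dx=V[:,1]*np.sign(V[1,1]);a=np.arctan2(dx[1],dx[0]);print('drive c',c,np.degrees(a),'bay',(c-O)@ax,(c-O)@ay,np.degrees(a-th))
nose=c+65*dx;print('nose in bay',(nose-O)@ax,(nose-O)@ay,'tail',(c-65*dx))
h=O-22*ax-66.5*ay;print('hinge',h)
```

```text
82.5 [   0.0025 -579.2527] [   0.0025 -472.0907] 107.17641481845038
82.64220208046827 [  -0.0007 -579.0307] [   0.0004 -472.1835] 107.19914893926753
82.63210766850759 [  -0.0009 -578.9097] [   0.0006 -472.1911] 107.20846412668581
x ends [260.3105 399.9755] 139.66503032221465
O [548.4398 142.3891] th 82.62145712185597
-30 -1 16 -70.3 -62.9 -66.2
-30 1 8 69.7 72.1 70.8
-22 -1 25 -70.7 -57.9 -64.7
-22 1 16 57.9 72.5 67.4
-14 -1 31 -67.8 -54.2 -60.5
-14 1 19 55.6 72.2 63.7
-6 -1 28 -68.4 -51.5 -58.7
-6 1 35 51.6 79.3 63.4
2 -1 30 -67.9 -50.7 -58.2
2 1 45 51.6 80.6 63.5
10 -1 32 -68.0 -50.7 -58.8
10 1 23 51.0 58.1 54.5
18 -1 36 -67.6 -51.1 -57.4
18 1 11 52.0 54.7 53.5
26 -1 17 -54.0 -50.8 -52.1
26 1 14 50.7 54.7 52.9
34 -1 17 -54.9 -50.5 -52.2
34 1 15 50.8 54.9 53.2
42 -1 23 -54.9 -43.4 -51.1
42 1 17 43.5 54.7 51.6
drive c [505.4002  40.922 ] 83.17812353770233 bay -106.15428905571255 29.652303192287306 0.5566664158463681
nose in bay -41.157356839312435 30.283811273540138 tail [497.6793 -23.6179]
hinge [611.5638 112.0311]
```

Call:
arm_command --motion '[{"offset":[12,-20,0],"rotation":[0,0,1]},{"offset":[36,-60,0],"rotation":[0,0,2]},{"offset":[60,-100,0],"rotation":[0,0,3]},{"offset":[84,-140,0],"rotation":[0,0,4]},{"offset":[108,-180,0],"rotation":[0,0,5]},{"offset":[132,-220,0],"rotation":[0,0,6]},{"offset":[156,-260,0],"rotation":[0,0,7]},{"offset":[180,-300,0],"rotation":[0,0,7]}]'

```text
invalid input at $.motion[0]: expected keys rotation, offset, fingers
```

Call:
arm_command --motion '[{"offset":[24,-40,0],"fingers":1},{"offset":[48,-80,0]},{"offset":[72,-120,0]},{"offset":[96,-160,-10]},{"offset":[106,-175,-40]},{"offset":[109,-182,-80]},{"offset":[109,-182,-110]},{"offset":[109,-182,-110]}]'

```text
invalid input at $.motion[0]: expected keys rotation, offset, fingers
```

Run:
```python
from h import *
np.set_printoptions(precision=4,suppress=True)
s=env.get_state();print(s['time'],s['position'],s['tool_rot'],s['wrist_force'],s['width'])
f=env.grab_frame('side');save(f,'side1.png')
```

```text
1.0 [0.137  0.5327 0.211 ] [-0.      0.1256  0.9921 -0.    ] [-0.2959  0.1181 -1.0637] 0.9944032596476623
```

View pics/side1.png

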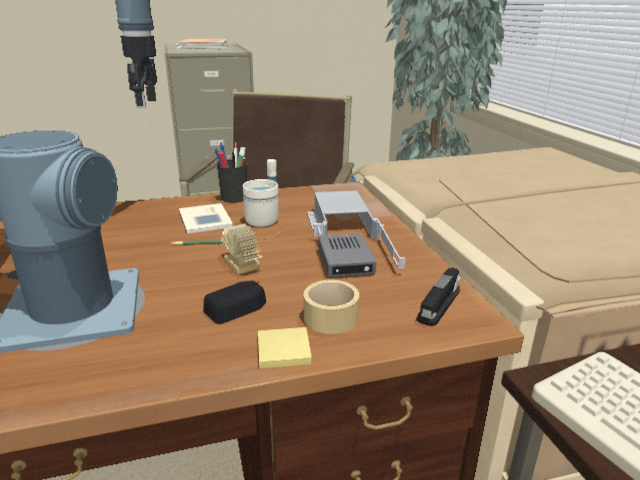

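All keys are required in every row; the arm hasn't moved (still at upper left, pixel 140,100).

Call:
arm_command --motion '[{"offset":[12,-20,0],"rotation":[0,0,1],"fingers":1},{"offset":[36,-60,0],"rotation":[0,0,2],"fingers":1},{"offset":[60,-100,0],"rotation":[0,0,3],"fingers":1},{"offset":[84,-140,0],"rotation":[0,0,4],"fingers":1},{"offset":[108,-180,0],"rotation":[0,0,5],"fingers":1},{"offset":[132,-220,0],"rotation":[0,0,6],"fingers":1},{"offset":[156,-260,0],"rotation":[0,0,7],"fingers":1},{"offset":[180,-300,0],"rotation":[0,0,7],"fingers":1}]'

```text
time: 1.85
position: [0.3176, 0.2311, 0.2113]
tool_rot: [0.001, 0.064, 0.998, 0.0]
wrist_force: [1.6, 0.1, -0.3]
width: 0.996
```

Call:
arm_command --motion '[{"offset":[24,-40,0],"rotation":[0,0,0],"fingers":1},{"offset":[48,-80,0],"rotation":[0,0,0],"fingers":1},{"offset":[72,-120,0],"rotation":[0,0,0],"fingers":1},{"offset":[96,-160,-10],"rotation":[0,0,0],"fingers":1},{"offset":[106,-175,-40],"rotation":[0,0,0],"fingers":1},{"offset":[109,-182,-80],"rotation":[0,0,0],"fingers":1},{"offset":[109,-182,-110],"rotation":[0,0,0],"fingers":1},{"offset":[109,-182,-110],"rotation":[0,0,0],"fingers":1}]'

```text
time: 2.65
position: [0.4228, 0.0506, 0.0977]
tool_rot: [-0.004, 0.065, 0.998, 0.0]
wrist_force: [-0.4, -0.8, -0.4]
width: 1.001
```

Run:
```python
from h import *
np.set_printoptions(precision=4,suppress=True)
s=env.get_state();print(s['time'],s['position'],s['tool_rot'],s['wrist_force'],s['width'])
f=env.grab_frame('side');save(f,'side2.png')
f=env.grab_frame('top');save(f,'top2.png')
```

```text
2.65 [0.4228 0.0506 0.0977] [-0.0041  0.0654  0.9979  0.0003] [-0.3616 -0.7703 -0.3584] 1.0007047883139075
```

View pics/side2.png

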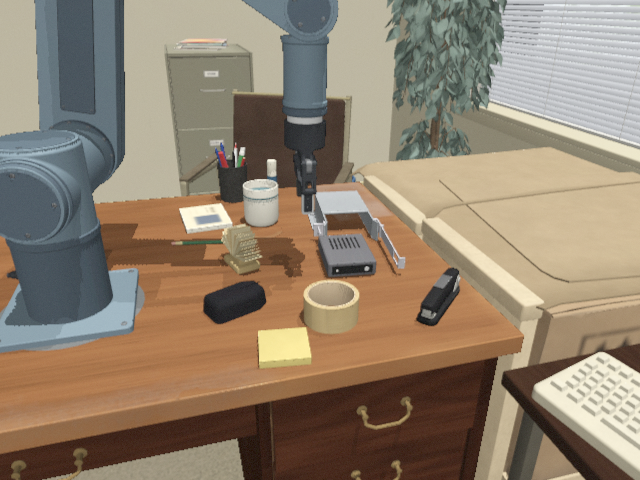

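View pics/top2.png

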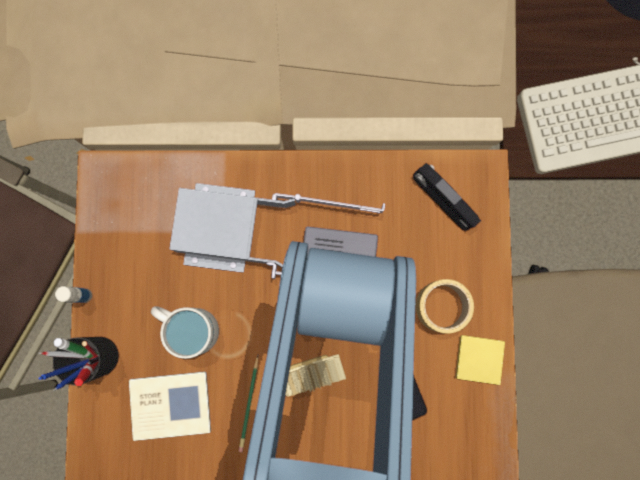

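Call:
arm_command --motion '[{"offset":[0,0,-30],"rotation":[0,0,0],"fingers":1},{"offset":[0,0,-60],"rotation":[0,0,0],"fingers":1},{"offset":[0,0,-85],"rotation":[0,0,0],"fingers":1},{"offset":[0,0,-94],"rotation":[0,0,0],"fingers":1},{"offset":[4,-0.5,-94],"rotation":[0,0,0],"fingers":1},{"offset":[10,-1.3,-94],"rotation":[0,0,0],"fingers":1},{"offset":[15,-1.9,-94],"rotation":[0,0,0],"fingers":1},{"offset":[18,-2.3,-94],"rotation":[0,0,0],"fingers":1}]'

```text
time: 3.55
position: [0.4461, 0.0481, 0.0083]
tool_rot: [0.002, 0.065, 0.998, -0.0]
wrist_force: [-0.2, 0.6, -0.3]
width: 0.998
```

Call:
arm_command --motion '[{"offset":[2,-0.3,0],"rotation":[0,0,0],"fingers":1},{"offset":[4,-0.5,0],"rotation":[0,0,0],"fingers":1},{"offset":[7,-0.9,0],"rotation":[0,0,0],"fingers":1},{"offset":[10,-1.3,0],"rotation":[0,0,0],"fingers":1}]'

```text
time: 3.95
position: [0.4541, 0.0471, 0.007]
tool_rot: [-0.0, 0.065, 0.998, 0.0]
wrist_force: [0.8, 0.2, -0.4]
width: 1.001
```

Run:
```python
from h import *
f=env.grab_frame('side');save(f,'side3.png')
cv2.imwrite('pics/side3c.png',cv2.resize(f['pixels'][160:300,280:440,::-1],None,fx=4,fy=4))
```

```text
(no output)
```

View pics/side3c.png

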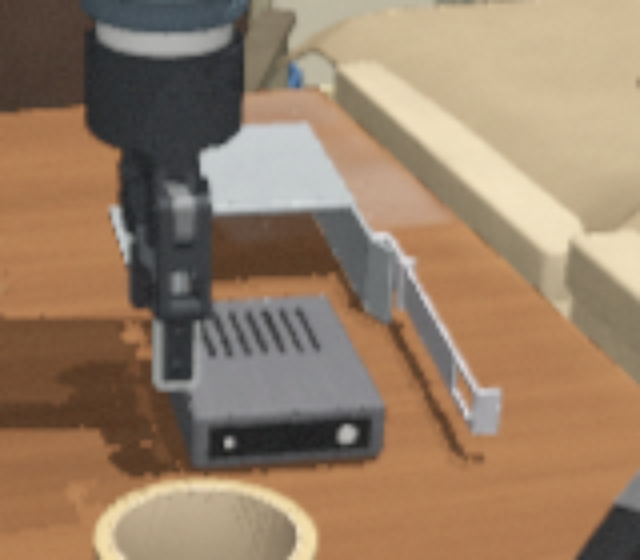

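Call:
arm_command --motion '[{"offset":[4,-0.5,0],"rotation":[0,0,0],"fingers":1},{"offset":[8,-1,0],"rotation":[0,0,0],"fingers":1},{"offset":[12,-1.5,0],"rotation":[0,0,0],"fingers":1},{"offset":[16,-2,0],"rotation":[0,0,0],"fingers":1},{"offset":[19,-2.4,0],"rotation":[0,0,0],"fingers":1},{"offset":[20,-2.6,0],"rotation":[0,0,0],"fingers":1},{"offset":[20,-2.6,0],"rotation":[0,0,0],"fingers":1}]'

```text
time: 4.7
position: [0.4741, 0.0444, 0.007]
tool_rot: [-0.0, 0.065, 0.998, -0.0]
wrist_force: [0.0, 0.7, 0.5]
width: 0.998
```

Call:
arm_command --motion '[{"offset":[-8,1,0],"rotation":[0,0,0],"fingers":1},{"offset":[-20,2,20],"rotation":[0,0,0],"fingers":1},{"offset":[-40,0,70],"rotation":[0,0,-6],"fingers":0.8},{"offset":[-50,-10,120],"rotation":[0,0,-14],"fingers":0.6},{"offset":[-60,-40,140],"rotation":[0,0,-22],"fingers":0.5},{"offset":[-60,-80,140],"rotation":[0,0,-30],"fingers":0.5},{"offset":[-60,-120,140],"rotation":[0,0,-38],"fingers":0.5},{"offset":[-60,-150,140],"rotation":[0,0,-46],"fingers":0.5}]'

```text
time: 5.5
position: [0.4132, -0.1071, 0.1474]
tool_rot: [0.001, 0.452, 0.892, -0.0]
wrist_force: [0.8, 0.6, 0.7]
width: 0.494
```

```bash
cat >> h.py <<'E'
def bayframe():
    d=np.load('bay.npz');th=float(d['th']);ax=np.array([np.cos(th),np.sin(th)]);return d['O'],ax,np.array([-ax[1],ax[0]]),th
def tobay(p):
    O,ax,ay,th=bayframe();p=np.asarray(p)[...,:2]*1000-O;return np.stack([p@ax,p@ay],-1)
def drive_top(f,zmin=.027,zmax=.040):
    P=cloud(f);B=tobay(P)
    m=(P[...,2]>zmin)&(P[...,2]<zmax)&(B[...,0]<40)&(B[...,0]>-230)&(abs(B[...,1])<100)
    n,l,s,c=cv2.connectedComponentsWithStats(m.astype(np.uint8));m=l==1+np.argmax(s[1:,4])
    b=B[m];r=cv2.minAreaRect(b.astype(np.float32));return m.sum(),r,cv2.boxPoints(r)
E
python3 - <<'E'
from h import *
np.set_printoptions(precision=4,suppress=True)
f=env.grab_frame('side');save(f,'side4.png')
print(drive_top(f))
f=env.grab_frame('top');save(f,'top4.png')
print(drive_top(f))
s=env.get_state();print(s['time'],s['position'],s['tool_rot'],s['wrist_force'],s['width'],s['joint_positions'])
E
```

```text
(np.int64(1588), ((-84.8294906616211, 27.936735153198242), (180.59954833984375, 95.63760375976562), 0.8445788621902466), array([[-175.8243,   74.4193],
       [-174.4146,  -21.2079],
       [   6.1653,  -18.5458],
       [   4.7556,   77.0814]], dtype=float32))
(np.int64(3953), ((-106.29036712646484, 28.956645965576172), (130.23484802246094, 96.42597961425781), 0.577242374420166), array([[-171.8902,   76.5112],
       [-170.9188,  -19.9099],
       [ -40.6905,  -18.5979],
       [ -41.662 ,   77.8232]], dtype=float32))
5.6 [ 0.4136 -0.1084  0.1471] [ 0.0005  0.4526  0.8917 -0.0005] [-0.5496  0.6997  0.3418] 0.5008558751818962 [-0.5176  0.0947  1.9056 -0.0011  1.1401 -1.1486]
```

View pics/top4.png

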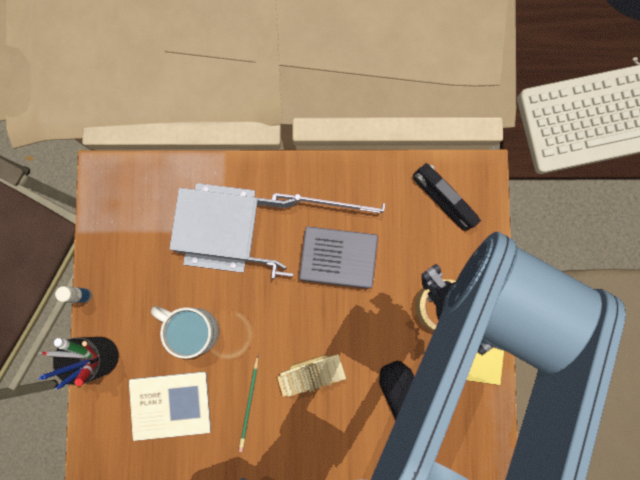

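View pics/side4.png

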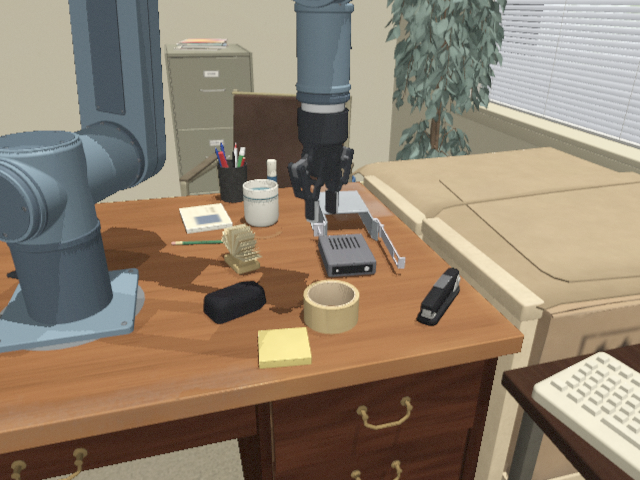

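Run:
```python
from h import *
np.set_printoptions(precision=4,suppress=True)
f=env.grab_frame('side');s=env.get_state();print(s['position'],s['width'],proj(f,s['position']))
P=cloud(f)
p=s['position'];m=(np.abs(P[...,:2]-p[:2]).max(-1)<.07)&(P[...,2]>.06)&(P[...,2]<.26)
v,u=np.where(m);print(u.min(),u.max(),v.max())
q=P[m]
for a in np.arange(.06,.26,.01):
    k=q[(q[:,2]>a)&(q[:,2]<=a+.01)]
    if len(k):print(round(a,2),len(k),k[:,:2].min(0),k[:,:2].max(0))
im=f['pixels'][:,:,::-1].copy();cv2.circle(im,tuple(int(x) for x in proj(f,p)),3,(0,0,255),1)
cv2.imwrite('pics/s5.png',cv2.resize(im[100:290,260:420],None,fx=3.5,fy=3.1))
```

```text
[ 0.4133 -0.1065  0.1468] 0.5037400211432684 [320.3192 230.1053]
289 353 223
0.17 116 [ 0.3851 -0.1351] [ 0.445  -0.0854]
0.18 166 [ 0.3827 -0.1369] [ 0.4446 -0.0857]
0.19 180 [ 0.3832 -0.1356] [ 0.4442 -0.0859]
0.2 164 [ 0.3831 -0.1353] [ 0.4455 -0.0855]
0.21 175 [ 0.3662 -0.1505] [ 0.4627 -0.0838]
0.22 301 [ 0.3645 -0.1517] [ 0.4668 -0.083 ]
0.23 280 [ 0.361 -0.153] [ 0.4686 -0.0845]
0.24 359 [ 0.3594 -0.1555] [ 0.4719 -0.0725]
0.25 367 [ 0.357  -0.1571] [ 0.4744 -0.0709]
```

View pics/s5.png

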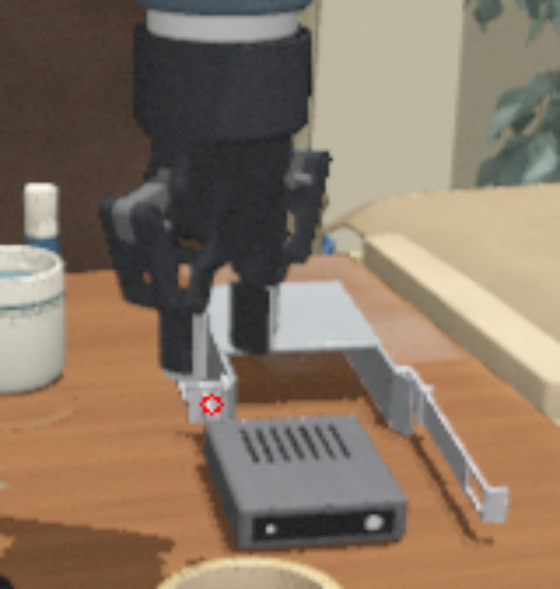

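Call:
arm_command --motion '[{"offset":[0,0,0],"rotation":[0,0,0],"fingers":0},{"offset":[0,0,0],"rotation":[0,0,0],"fingers":0},{"offset":[0,0,0],"rotation":[0,0,0],"fingers":0},{"offset":[0,0,0],"rotation":[0,0,0],"fingers":0},{"offset":[0,0,0],"rotation":[0,0,0],"fingers":0}]'

```text
time: 6.15
position: [0.414, -0.105, 0.147]
tool_rot: [-0.0, 0.449, 0.894, 0.0]
wrist_force: [0.7, -0.1, -0.5]
width: 0.005
```

```bash
cat > tip.py <<'E'
from h import *
np.set_printoptions(precision=4,suppress=True)
f=env.grab_frame('side');s=env.get_state();print(s['time'],s['position'],s['width'],proj(f,s['position']))
P=cloud(f)
p=s['position'];m=(np.abs(P[...,:2]-p[:2]).max(-1)<.075)&(P[...,2]>p[2]-.03)&(P[...,2]<p[2]+.1)
n,l,st,c=cv2.connectedComponentsWithStats(m.astype(np.uint8))
q=P[m]
for a in np.arange(p[2]-.03,p[2]+.06,.004):
    k=q[(q[:,2]>a)&(q[:,2]<=a+.004)]
    if len(k):print('%.3f'%(a-p[2]),len(k),k[:,:2].min(0),k[:,:2].max(0))
import sys
im=f['pixels'][:,:,::-1].copy();cv2.circle(im,tuple(int(x) for x in proj(f,p)),3,(0,0,255),1)
cv2.imwrite('pics/'+sys.argv[1],cv2.resize(im[100:290,260:420],None,fx=3.5,fy=3.1))
E
python3 tip.py s6.png
```

```text
6.2 [ 0.4141 -0.1051  0.147 ] -0.0023501522872047833 [320.5672 229.605 ]
0.018 3 [ 0.4086 -0.1119] [ 0.4144 -0.1026]
0.022 24 [ 0.4051 -0.1189] [ 0.4268 -0.1005]
0.026 23 [ 0.4044 -0.1178] [ 0.4265 -0.11  ]
0.030 40 [ 0.4018 -0.1193] [ 0.4299 -0.1042]
0.034 39 [ 0.4012 -0.1199] [ 0.4299 -0.1039]
0.038 38 [ 0.4011 -0.12  ] [ 0.4298 -0.1039]
0.042 41 [ 0.4015 -0.1192] [ 0.4303 -0.1022]
0.046 42 [ 0.4013 -0.1218] [ 0.4302 -0.1023]
0.050 40 [ 0.4014 -0.1191] [ 0.4292 -0.1053]
0.054 34 [ 0.4013 -0.1193] [ 0.43   -0.1025]
0.058 37 [ 0.4004 -0.1209] [ 0.4323 -0.1048]
```

View pics/s6.png

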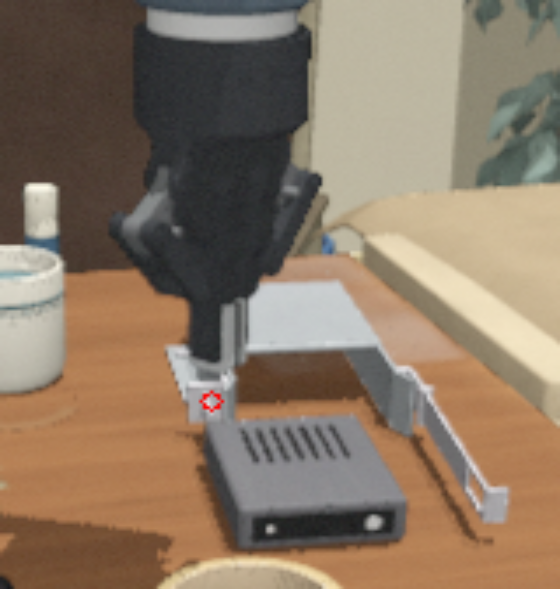

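Call:
arm_command --motion '[{"offset":[0,25,0],"rotation":[0,0,8],"fingers":1},{"offset":[0,60,0],"rotation":[0,0,16],"fingers":1},{"offset":[4,95,0],"rotation":[0,0,24],"fingers":1},{"offset":[8,125,0],"rotation":[0,0,32],"fingers":1},{"offset":[12,150,-10],"rotation":[0,0,40],"fingers":1},{"offset":[12,156,-40],"rotation":[0,0,46],"fingers":1},{"offset":[12,156,-80],"rotation":[0,0,46],"fingers":1},{"offset":[12,156,-110],"rotation":[0,0,46],"fingers":1}]'

```text
time: 7.0
position: [0.4255, 0.0512, 0.0356]
tool_rot: [-0.0, 0.064, 0.998, 0.0]
wrist_force: [0.8, -0.5, -1.1]
width: 0.999
```

Call:
arm_command --motion '[{"offset":[0,0,-20],"rotation":[0,0,0],"fingers":1},{"offset":[0,0,-40],"rotation":[0,0,0],"fingers":1},{"offset":[0,0,-50],"rotation":[0,0,0],"fingers":1},{"offset":[0,0,-50],"rotation":[0,0,0],"fingers":1}]'

```text
time: 7.4
position: [0.425, 0.0506, -0.014]
tool_rot: [-0.001, 0.065, 0.998, 0.0]
wrist_force: [0.4, 0.1, -0.4]
width: 1.0
```

```bash
python3 tip.py s7.png
```

```text
7.45 [ 0.4258  0.0505 -0.0132] 1.001161720824385 [304.898  270.4606]
0.010 381 [ 0.351  -0.0244] [0.4983 0.1252]
0.014 1387 [ 0.3509 -0.0243] [0.5007 0.1248]
0.018 25 [ 0.4552 -0.0235] [0.5005 0.0783]
0.022 47 [ 0.4532 -0.0244] [0.499  0.1039]
0.026 62 [ 0.4526 -0.0244] [0.4972 0.1037]
0.030 60 [ 0.4186 -0.0242] [0.4988 0.1035]
0.034 79 [ 0.4109 -0.0244] [0.4986 0.1031]
0.038 81 [ 0.4104 -0.0244] [0.4986 0.1225]
0.042 116 [ 0.4099 -0.0239] [0.4989 0.1226]
0.046 579 [ 0.4097 -0.0238] [0.5007 0.1237]
0.050 72 [ 0.4104 -0.0233] [0.4998 0.1223]
0.054 29 [ 0.4093 -0.008 ] [0.4313 0.0964]
0.058 23 [ 0.4103 -0.0088] [0.4316 0.0948]
```

View pics/s7.png

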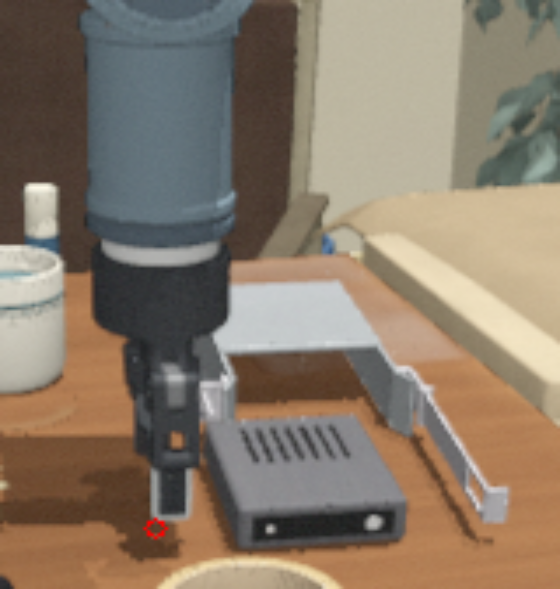

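Call:
arm_command --motion '[{"offset":[6,-0.8,0],"rotation":[0,0,0],"fingers":1},{"offset":[14,-1.8,0],"rotation":[0,0,0],"fingers":1},{"offset":[19,-2.4,0],"rotation":[0,0,0],"fingers":1},{"offset":[23,-3,0],"rotation":[0,0,0],"fingers":1},{"offset":[27,-3.5,0],"rotation":[0,0,0],"fingers":1},{"offset":[31,-4,0],"rotation":[0,0,0],"fingers":1},{"offset":[35,-4.5,0],"rotation":[0,0,0],"fingers":1}]'

```text
time: 8.15
position: [0.4608, 0.046, -0.0131]
tool_rot: [-0.0, 0.065, 0.998, 0.0]
wrist_force: [-2.9, -0.5, 2.6]
width: 1.0
```

Call:
arm_command --motion '[{"offset":[4,-0.5,0],"rotation":[0,0,0],"fingers":1},{"offset":[8,-1,0],"rotation":[0,0,0],"fingers":1},{"offset":[11,-1.4,0],"rotation":[0,0,0],"fingers":1},{"offset":[14,-1.8,0],"rotation":[0,0,0],"fingers":1},{"offset":[15,-2,0],"rotation":[0,0,0],"fingers":1}]'

```text
time: 8.65
position: [0.4765, 0.0439, -0.013]
tool_rot: [0.0, 0.065, 0.998, -0.0]
wrist_force: [-1.8, 1.0, -0.4]
width: 0.998
```

```bash
python3 tip.py s8.png | head -1
python3 - <<'E'
from h import *
f=env.grab_frame('side')
P=cloud(f);B=tobay(P);m=(P[...,2]>.029)&(P[...,2]<.038)&(B[...,0]<-40)&(B[...,0]>-180)&(abs(B[...,1])<100)
b=B[m]
for a in range(-175,-40,15):
    k=b[(b[:,0]>a)&(b[:,0]<=a+15)][:,1]
    if len(k):print(a,len(k),k.min().round(1),k.max().round(1))
E
```

```text
8.7 [ 0.4766  0.0438 -0.013 ] 0.998513683077377 [329.6379 268.8423]
-175 333 -76.1 63.8
-160 189 -64.9 68.0
-145 166 -65.9 42.7
-130 146 -65.6 39.8
-115 135 -65.5 37.5
-100 124 -66.2 26.0
-85 120 -67.2 44.8
-70 137 -66.9 66.9
-55 65 -67.6 17.7
```

View pics/s8.png

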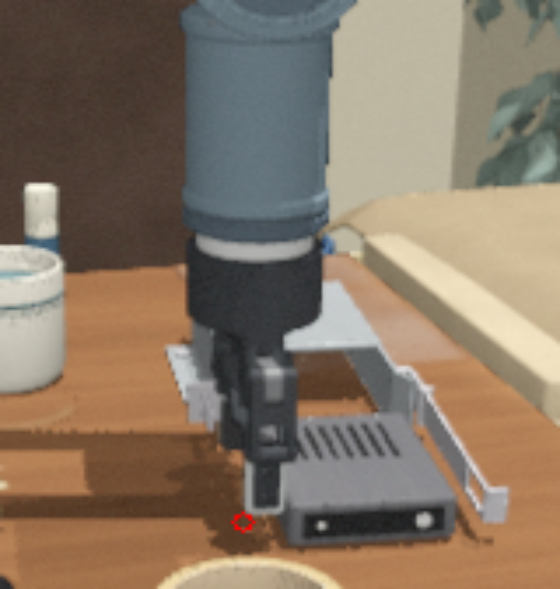

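```bash
cat > dm.py <<'E'
from h import *
import sys
for n in sys.argv[1:]:
    f=env.grab_frame(n);P=cloud(f);B=tobay(P);m=(P[...,2]>.029)&(P[...,2]<.038)&(B[...,0]<40)&(B[...,0]>-180)&(B[...,1]<60)&(B[...,1]>-61)
    b=B[m];print(n)
    X=[];Y=[]
    for a in range(-176,44,10):
        k=b[(b[:,0]>a)&(b[:,0]<=a+10)][:,1]
        if len(k)>8:
            print(a,len(k),np.percentile(k,[0,2,98,100]).round(1));X.append(a+5);Y.append(np.percentile(k,2))
    print('xrange',np.percentile(b[:,0],[0,.5,99.5,100]).round(1), 'at |y|<30',np.percentile(b[abs(b[:,1])<30][:,0],[0.2,99.8]).round(1))
E
python3 dm.py side
```

```text
side
-176 211 [-49.8 -46.6  44.   56.6]
-166 141 [-48.6 -46.3  58.4  60. ]
-156 122 [-46.7 -45.1  45.8  56.7]
-146 103 [-48.1 -45.   41.7  43. ]
-136 107 [-49.  -46.5  39.8  41.1]
-126 91 [-48.9 -47.2  36.   38.4]
-116 85 [-47.9 -46.6  30.1  37.3]
-106 83 [-48.6 -44.4  26.7  27.6]
-96 68 [-49.  -48.1  24.5  25.5]
-86 71 [-48.  -46.1  40.6  43.5]
-76 82 [-48.9 -46.7  43.3  44.4]
-66 77 [-47.8 -46.3  59.8  60. ]
-56 60 [-48.5 -46.6  14.4  17. ]
-16 12 [-60.7 -60.6 -56.8 -56.7]
-6 13 [-56.3 -56.2  59.3  59.3]
xrange [-175.1 -173.6   25.1   38.4] at |y|<30 [-174.5  -44. ]
```

Call:
arm_command --motion '[{"offset":[-10,1.3,0],"rotation":[0,0,0],"fingers":1},{"offset":[-22,2,20],"rotation":[0,0,0],"fingers":1},{"offset":[-26,0,65],"rotation":[0,0,-8],"fingers":0.8},{"offset":[-26,-20,110],"rotation":[0,0,-16],"fingers":0.5},{"offset":[-20,-50,130],"rotation":[0,0,-24],"fingers":0.5},{"offset":[0,-80,130],"rotation":[0,0,-32],"fingers":0.5},{"offset":[20,-95,130],"rotation":[0,0,-40],"fingers":0.5},{"offset":[40,-105,130],"rotation":[0,0,-48],"fingers":0.5}]'

```text
time: 9.6
position: [0.5163, -0.0624, 0.1175]
tool_rot: [0.001, 0.468, 0.884, -0.0]
wrist_force: [-0.4, 0.1, 0.4]
width: 0.5
```

Call:
arm_command --motion '[{"offset":[6,-4,0],"rotation":[0,0,-8],"fingers":0.5},{"offset":[6,-4,0],"rotation":[0,0,-16],"fingers":0.5},{"offset":[6,-4,0],"rotation":[0,0,-24],"fingers":0.5},{"offset":[6,-4,0],"rotation":[0,0,-32],"fingers":0.5},{"offset":[6,-4,-10],"rotation":[0,0,-40],"fingers":0.5},{"offset":[6,-4,-40],"rotation":[0,0,-42],"fingers":0.5},{"offset":[6,-4,-70],"rotation":[0,0,-42],"fingers":0.5},{"offset":[6,-4,-80],"rotation":[0,0,-42],"fingers":0.5}]'

```text
time: 10.4
position: [0.5192, -0.0641, 0.0344]
tool_rot: [-0.002, 0.751, 0.66, -0.001]
wrist_force: [-0.9, 0.3, -0.0]
width: 0.502
```

```bash
python3 tip.py s9.png;python3 - <<'E'
from h import *
s=env.get_state();print(tobay(s['position']));f=env.grab_frame('top');save(f,'top9.png');print(drive_top(f))
E
```

```text
10.45 [ 0.5193 -0.0641  0.0341] 0.49665788988331794 [368.6931 270.5957]
-0.030 43 [ 0.4445 -0.1194] [ 0.5736 -0.0149]
-0.026 92 [ 0.4443 -0.1228] [0.575  0.0076]
-0.022 111 [ 0.4454 -0.1272] [0.5754 0.01  ]
-0.018 117 [ 0.4443 -0.1314] [0.5942 0.0089]
-0.014 130 [ 0.4453 -0.1365] [0.5941 0.0097]
-0.010 129 [ 0.4443 -0.1386] [0.5938 0.0103]
-0.006 130 [ 0.4448 -0.1363] [0.5942 0.0106]
-0.002 319 [ 0.4453 -0.1385] [0.5942 0.0105]
0.002 141 [ 0.4449 -0.1374] [0.5941 0.0107]
0.006 36 [ 0.4448 -0.1385] [ 0.5942 -0.0076]
0.010 29 [ 0.445  -0.1387] [ 0.4619 -0.1105]
0.014 53 [ 0.4448 -0.1383] [ 0.4665 -0.1066]
0.022 6 [ 0.5416 -0.0759] [ 0.5454 -0.0593]
0.026 18 [ 0.4915 -0.0787] [ 0.5459 -0.0606]
0.030 30 [ 0.4881 -0.0807] [ 0.554  -0.0585]
0.034 36 [ 0.486  -0.0813] [ 0.5532 -0.0555]
0.038 38 [ 0.4848 -0.0808] [ 0.5543 -0.0559]
0.042 38 [ 0.4858 -0.079 ] [ 0.5541 -0.0562]
0.046 35 [ 0.485  -0.0813] [ 0.5536 -0.0587]
0.050 41 [ 0.4866 -0.0809] [ 0.5535 -0.0557]
0.054 42 [ 0.4859 -0.082 ] [ 0.5556 -0.0543]
0.058 46 [ 0.4859 -0.0804] [ 0.5554 -0.0559]
[-208.54768446    2.41879257]
(np.int64(3865), ((-106.56396484375, -0.00261688232421875), (96.37464141845703, 130.57449340820312), 89.7784423828125), array([[-172.03706 ,  -47.93712 ],
       [ -41.463543,  -48.44204 ],
       [ -41.090866,   47.931885],
       [-171.66438 ,   48.436806]], dtype=float32))
```

View pics/s9.png

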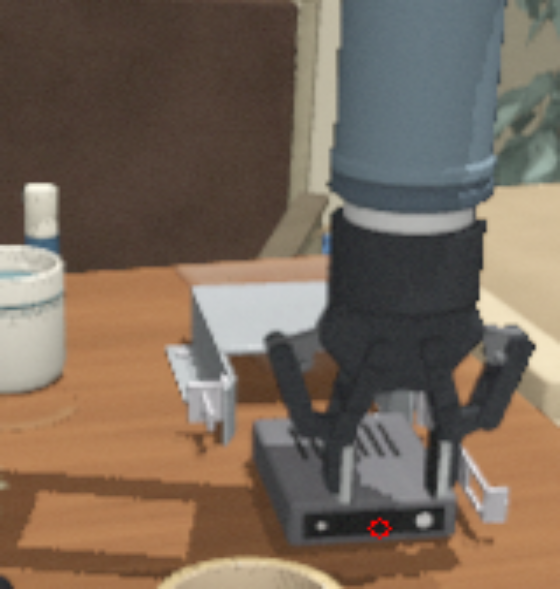

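View pics/top9.png

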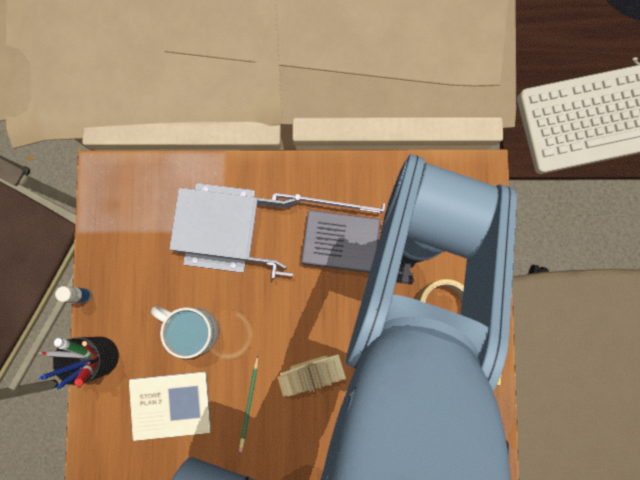

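Call:
arm_command --motion '[{"offset":[0,0,-15],"rotation":[0,0,0],"fingers":0.5},{"offset":[0,0,-32],"rotation":[0,0,0],"fingers":0.5},{"offset":[0,0,-43],"rotation":[0,0,0],"fingers":0.5},{"offset":[1,7,-43],"rotation":[0,0,0],"fingers":0.5},{"offset":[2,15,-43],"rotation":[0,0,0],"fingers":0.5},{"offset":[2.6,20,-43],"rotation":[0,0,0],"fingers":0.5},{"offset":[2.6,20,-43],"rotation":[0,0,0],"fingers":0.5}]'

```text
time: 11.2
position: [0.5252, -0.0441, -0.0052]
tool_rot: [0.001, 0.751, 0.66, 0.0]
wrist_force: [-0.3, -1.3, -0.2]
width: 0.503
```

Call:
arm_command --motion '[{"offset":[0.4,3,0],"rotation":[0,0,0],"fingers":0.5},{"offset":[0.8,6,0],"rotation":[0,0,0],"fingers":0.5},{"offset":[1.2,9,0],"rotation":[0,0,0],"fingers":0.5},{"offset":[1.6,12,0],"rotation":[0,0,0],"fingers":0.5},{"offset":[2.1,16,0],"rotation":[0,0,0],"fingers":0.5},{"offset":[2.6,20,0],"rotation":[0,0,0],"fingers":0.5},{"offset":[3.1,24,0],"rotation":[0,0,0],"fingers":0.5},{"offset":[3.6,28,0],"rotation":[0,0,0],"fingers":0.5}]'

```text
time: 12.0
position: [0.5283, -0.0167, -0.006]
tool_rot: [0.0, 0.751, 0.66, 0.0]
wrist_force: [-1.3, -3.2, 2.3]
width: 0.499
```

```bash
python3 tip.py s10.png|head -1;python3 - <<'E'
from h import *
s=env.get_state();print(tobay(s['position']));f=env.grab_frame('top');save(f,'top10.png');print(drive_top(f))
E
```

```text
12.05 [ 0.5283 -0.0161 -0.006 ] 0.5008448107932271 [363.4215 276.5289]
[-159.79468668   -0.37980691]
(np.int64(2434), ((-60.84246063232422, 0.0698699951171875), (83.47720336914062, 96.54093170166016), 0.029644135385751724), array([[-102.60603 ,   48.318733],
       [-102.55608 ,  -48.222183],
       [ -19.078888,  -48.178993],
       [ -19.128838,   48.361923]], dtype=float32))
```

View pics/s10.png

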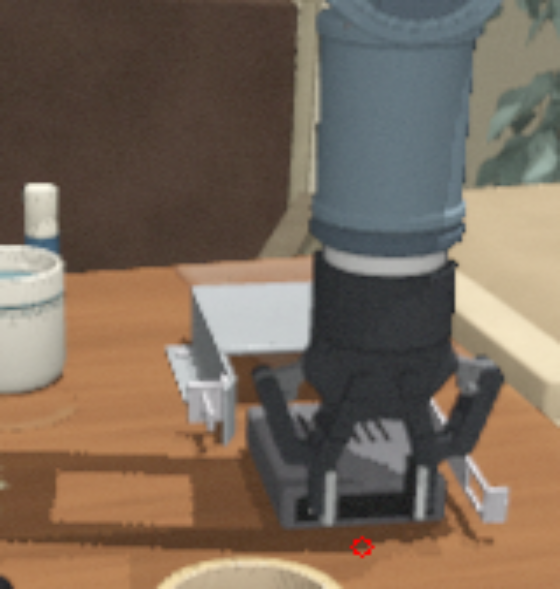

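Call:
arm_command --motion '[{"offset":[0.5,4,0],"rotation":[0,0,0],"fingers":0.5},{"offset":[1,8,0],"rotation":[0,0,0],"fingers":0.5},{"offset":[1.5,11.5,0],"rotation":[0,0,0],"fingers":0.5},{"offset":[2,15,0],"rotation":[0,0,0],"fingers":0.5},{"offset":[2.4,18.5,0],"rotation":[0,0,0],"fingers":0.5},{"offset":[2.9,22,0],"rotation":[0,0,0],"fingers":0.5},{"offset":[3.3,25.5,0],"rotation":[0,0,0],"fingers":0.5},{"offset":[3.7,29,0],"rotation":[0,0,0],"fingers":0.5}]'

```text
time: 12.9
position: [0.5318, 0.0123, -0.0061]
tool_rot: [-0.0, 0.751, 0.66, -0.0]
wrist_force: [0.3, -1.1, -1.1]
width: 0.501
```

Run:
```python
from h import *
s=env.get_state();print(s['time'],tobay(s['position']),s['wrist_force']);f=env.grab_frame('top');save(f,'top11.png');print(drive_top(f))
f=env.grab_frame('side');cv2.imwrite('pics/s11.png',cv2.resize(f['pixels'][150:290,280:420,::-1],None,fx=4,fy=4))
```

```text
12.9 [-131.13229271   -0.21810943] [ 0.27634498 -1.1011274  -1.135267  ]
(np.int64(1946), ((-24.377872467041016, 0.14810562133789062), (96.30658721923828, 68.01739501953125), 89.6216812133789), array([[-58.70378 , -47.779583],
       [  9.312136, -48.228695],
       [  9.948036,  48.075794],
       [-58.06788 ,  48.524906]], dtype=float32))
```

View pics/s11.png

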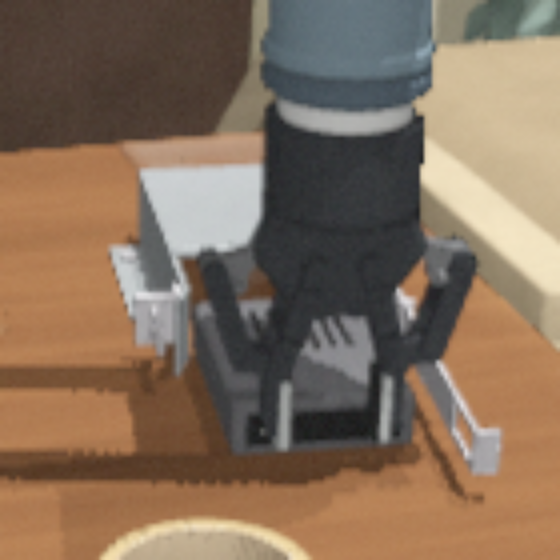

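Call:
arm_command --motion '[{"offset":[0.5,4,0],"rotation":[0,0,0],"fingers":0.5},{"offset":[1,8,0],"rotation":[0,0,0],"fingers":0.5},{"offset":[1.5,12,0],"rotation":[0,0,0],"fingers":0.5},{"offset":[2.1,16,0],"rotation":[0,0,0],"fingers":0.5},{"offset":[2.6,20,0],"rotation":[0,0,0],"fingers":0.5},{"offset":[3.1,24,0],"rotation":[0,0,0],"fingers":0.5},{"offset":[3.6,28,0],"rotation":[0,0,0],"fingers":0.5},{"offset":[4.1,32,0],"rotation":[0,0,0],"fingers":0.5}]'

```text
time: 13.8
position: [0.536, 0.0443, -0.006]
tool_rot: [0.0, 0.751, 0.66, -0.0]
wrist_force: [-0.5, -1.7, 0.3]
width: 0.501
```

Call:
arm_command --motion '[{"offset":[0.5,4,0],"rotation":[0,0,0],"fingers":0.5},{"offset":[1,8,0],"rotation":[0,0,0],"fingers":0.5},{"offset":[1.5,12,0],"rotation":[0,0,0],"fingers":0.5},{"offset":[2.1,16,0],"rotation":[0,0,0],"fingers":0.5},{"offset":[2.6,20,0],"rotation":[0,0,0],"fingers":0.5},{"offset":[3.1,24,0],"rotation":[0,0,0],"fingers":0.5},{"offset":[3.6,28,0],"rotation":[0,0,0],"fingers":0.5},{"offset":[4.1,32,0],"rotation":[0,0,0],"fingers":0.5}]'

```text
time: 14.6
position: [0.5402, 0.0763, -0.006]
tool_rot: [0.0, 0.751, 0.66, 0.0]
wrist_force: [-0.4, -1.9, 0.5]
width: 0.5
```

Run:
```python
from h import *
s=env.get_state();print(s['time'],tobay(s['position']),s['wrist_force']);f=env.grab_frame('top');save(f,'top12.png')
f=env.grab_frame('side');cv2.imwrite('pics/s12.png',cv2.resize(f['pixels'][150:290,280:420,::-1],None,fx=4,fy=4))
```

```text
14.6 [-66.60624173  -0.27098053] [-0.41541574 -1.89539199  0.53443968]
```

View pics/s12.png

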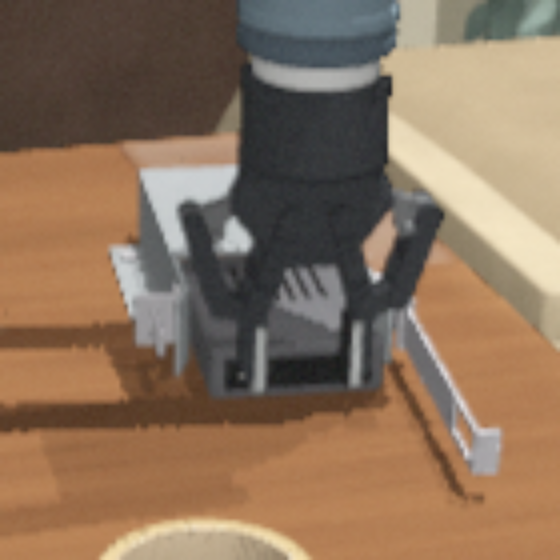

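Call:
arm_command --motion '[{"offset":[0.5,4,0],"rotation":[0,0,0],"fingers":0.5},{"offset":[1,8,0],"rotation":[0,0,0],"fingers":0.5},{"offset":[1.5,12,0],"rotation":[0,0,0],"fingers":0.5},{"offset":[2.1,16,0],"rotation":[0,0,0],"fingers":0.5},{"offset":[2.6,20,0],"rotation":[0,0,0],"fingers":0.5},{"offset":[3.1,24,0],"rotation":[0,0,0],"fingers":0.5},{"offset":[3.6,28,0],"rotation":[0,0,0],"fingers":0.5},{"offset":[4.1,32,0],"rotation":[0,0,0],"fingers":0.5}]'

```text
time: 15.5
position: [0.5442, 0.1084, -0.0061]
tool_rot: [-0.0, 0.751, 0.66, -0.0]
wrist_force: [-0.5, -0.6, -0.7]
width: 0.505
```

Call:
arm_command --motion '[{"offset":[0.4,3,0],"rotation":[0,0,0],"fingers":0.5},{"offset":[0.8,6,0],"rotation":[0,0,0],"fingers":0.5},{"offset":[1.2,9,0],"rotation":[0,0,0],"fingers":0.5},{"offset":[1.5,12,0],"rotation":[0,0,0],"fingers":0.5},{"offset":[1.9,15,0],"rotation":[0,0,0],"fingers":0.5},{"offset":[2.3,18,0],"rotation":[0,0,0],"fingers":0.5},{"offset":[2.6,20,0],"rotation":[0,0,0],"fingers":0.5}]'

```text
time: 16.2
position: [0.5468, 0.1283, -0.006]
tool_rot: [-0.0, 0.751, 0.66, -0.0]
wrist_force: [0.1, 0.2, -0.4]
width: 0.5
```

Run:
```python
from h import *
s=env.get_state();print(s['time'],tobay(s['position']),s['wrist_force']);f=env.grab_frame('top');save(f,'top13.png')
f=env.grab_frame('side');cv2.imwrite('pics/s13.png',cv2.resize(f['pixels'][150:290,280:420,::-1],None,fx=4,fy=4))
```

```text
16.2 [-14.22248294  -0.19032086] [ 0.09611974  0.16860446 -0.3891857 ]
```

View pics/s13.png

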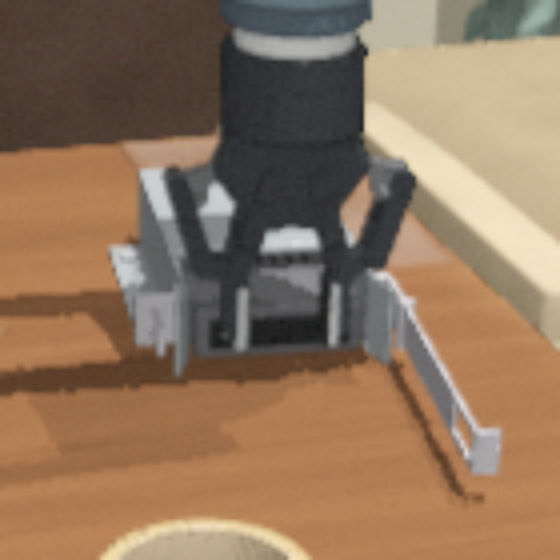

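Call:
arm_command --motion '[{"offset":[0.2,1.5,0],"rotation":[0,0,0],"fingers":0.5},{"offset":[0.4,3,0],"rotation":[0,0,0],"fingers":0.5},{"offset":[0.6,4.5,0],"rotation":[0,0,0],"fingers":0.5},{"offset":[0.8,6,0],"rotation":[0,0,0],"fingers":0.5},{"offset":[0.9,7,0],"rotation":[0,0,0],"fingers":0.5},{"offset":[1,8,0],"rotation":[0,0,0],"fingers":0.5}]'

```text
time: 16.9
position: [0.5479, 0.136, -0.0059]
tool_rot: [0.0, 0.751, 0.66, 0.0]
wrist_force: [-0.4, -2.5, 0.9]
width: 0.498
```

Call:
arm_command --motion '[{"offset":[0.1,1,0],"rotation":[0,0,0],"fingers":0.5},{"offset":[0.3,2,0],"rotation":[0,0,0],"fingers":0.5}]'

```text
time: 17.1
position: [0.5482, 0.138, -0.0059]
tool_rot: [0.0, 0.751, 0.66, -0.0]
wrist_force: [0.2, -2.3, 0.8]
width: 0.5
```

Call:
arm_command --motion '[{"offset":[0.1,1,0],"rotation":[0,0,0],"fingers":0.5},{"offset":[0.3,2,0],"rotation":[0,0,0],"fingers":0.5}]'

```text
time: 17.3
position: [0.5485, 0.14, -0.0059]
tool_rot: [0.0, 0.751, 0.66, -0.0]
wrist_force: [-0.5, -2.6, 2.3]
width: 0.504
```

Call:
arm_command --motion '[{"offset":[0.1,1,0],"rotation":[0,0,0],"fingers":0.5},{"offset":[0.3,2,0],"rotation":[0,0,0],"fingers":0.5}]'

```text
time: 17.5
position: [0.5488, 0.142, -0.0059]
tool_rot: [0.0, 0.751, 0.66, 0.0]
wrist_force: [-0.9, -2.5, 1.9]
width: 0.503
```

Call:
arm_command --motion '[{"offset":[0.1,1,0],"rotation":[0,0,0],"fingers":0.5},{"offset":[0.3,2,0],"rotation":[0,0,0],"fingers":0.5}]'

```text
time: 17.7
position: [0.549, 0.144, -0.0059]
tool_rot: [0.0, 0.751, 0.66, -0.0]
wrist_force: [-0.6, -2.3, 2.2]
width: 0.502
```

Call:
arm_command --motion '[{"offset":[0.1,1,0],"rotation":[0,0,0],"fingers":0.5},{"offset":[0.3,2,0],"rotation":[0,0,0],"fingers":0.5}]'

```text
time: 17.9
position: [0.5493, 0.146, -0.006]
tool_rot: [0.0, 0.751, 0.66, -0.0]
wrist_force: [-0.3, -3.0, 2.2]
width: 0.5
```

Call:
arm_command --motion '[{"offset":[0.1,1,0],"rotation":[0,0,0],"fingers":0.5},{"offset":[0.3,2,0],"rotation":[0,0,0],"fingers":0.5}]'

```text
time: 18.1
position: [0.5496, 0.148, -0.006]
tool_rot: [0.0, 0.751, 0.66, 0.0]
wrist_force: [-0.2, -3.0, 1.9]
width: 0.496
```

Call:
arm_command --motion '[{"offset":[0.1,1,0],"rotation":[0,0,0],"fingers":0.5},{"offset":[0.3,2,0],"rotation":[0,0,0],"fingers":0.5}]'

```text
time: 18.3
position: [0.5499, 0.15, -0.006]
tool_rot: [-0.0, 0.751, 0.66, -0.0]
wrist_force: [-0.1, -2.8, 3.2]
width: 0.504
```

Call:
arm_command --motion '[{"offset":[0.1,1,0],"rotation":[0,0,0],"fingers":0.5},{"offset":[0.3,2,0],"rotation":[0,0,0],"fingers":0.5}]'

```text
time: 18.5
position: [0.5502, 0.152, -0.006]
tool_rot: [-0.0, 0.751, 0.66, -0.0]
wrist_force: [-0.2, -3.3, 2.6]
width: 0.499
```

Call:
arm_command --motion '[{"offset":[0.1,1,0],"rotation":[0,0,0],"fingers":0.5},{"offset":[0.3,2,0],"rotation":[0,0,0],"fingers":0.5}]'

```text
time: 18.7
position: [0.5505, 0.154, -0.006]
tool_rot: [-0.0, 0.751, 0.66, -0.0]
wrist_force: [-0.5, -4.6, 2.4]
width: 0.502
```

Call:
arm_command --motion '[{"offset":[0.1,1,0],"rotation":[0,0,0],"fingers":0.5}]'

```text
time: 18.8
position: [0.5506, 0.1551, -0.006]
tool_rot: [-0.0, 0.751, 0.66, 0.0]
wrist_force: [-0.7, -3.0, 1.9]
width: 0.497
```

Call:
arm_command --motion '[{"offset":[0.1,1,0],"rotation":[0,0,0],"fingers":0.5},{"offset":[0.2,1.7,0],"rotation":[0,0,0],"fingers":0.5}]'

```text
time: 19.0
position: [0.5508, 0.1568, -0.006]
tool_rot: [-0.0, 0.751, 0.66, 0.0]
wrist_force: [-0.1, -2.5, 2.4]
width: 0.505
```

Call:
arm_command --motion '[{"offset":[0.1,1,0],"rotation":[0,0,0],"fingers":0.5},{"offset":[0.2,1.7,0],"rotation":[0,0,0],"fingers":0.5}]'

```text
time: 19.2
position: [0.551, 0.1585, -0.006]
tool_rot: [-0.0, 0.751, 0.66, 0.0]
wrist_force: [-0.8, -2.1, 1.4]
width: 0.502
```

Call:
arm_command --motion '[{"offset":[0.1,1,0],"rotation":[0,0,0],"fingers":0.5},{"offset":[0.2,1.7,0],"rotation":[0,0,0],"fingers":0.5}]'

```text
time: 19.4
position: [0.5512, 0.1602, -0.006]
tool_rot: [-0.0, 0.751, 0.66, -0.0]
wrist_force: [0.1, -2.8, 1.9]
width: 0.499
```

Call:
arm_command --motion '[{"offset":[0.1,1,0],"rotation":[0,0,0],"fingers":0.5},{"offset":[0.2,1.7,0],"rotation":[0,0,0],"fingers":0.5}]'

```text
time: 19.6
position: [0.5514, 0.1619, -0.006]
tool_rot: [-0.0, 0.751, 0.66, -0.0]
wrist_force: [0.8, -1.9, 1.8]
width: 0.498
```

Call:
arm_command --motion '[{"offset":[0.1,1,0],"rotation":[0,0,0],"fingers":0.5},{"offset":[0.2,1.7,0],"rotation":[0,0,0],"fingers":0.5}]'

```text
time: 19.8
position: [0.5515, 0.163, -0.006]
tool_rot: [0.0, 0.751, 0.66, -0.0]
wrist_force: [-1.4, -8.1, 3.2]
width: 0.499
```

Call:
arm_command --motion '[{"offset":[0.1,0.5,0],"rotation":[0,0,0],"fingers":0.5}]'

```text
time: 19.9
position: [0.5516, 0.163, -0.006]
tool_rot: [0.0, 0.751, 0.66, -0.001]
wrist_force: [-1.5, -9.1, 3.4]
width: 0.499
```

Call:
arm_command --motion '[{"offset":[-0.4,-3,0],"rotation":[0,0,0],"fingers":0.5},{"offset":[-1.3,-10,0],"rotation":[0,0,0],"fingers":0.5},{"offset":[-2,-15,15],"rotation":[0,0,0],"fingers":0.5},{"offset":[-3,-25,45],"rotation":[0,0,0],"fingers":0.5},{"offset":[-8,-50,85],"rotation":[0,0,0],"fingers":0.3},{"offset":[-40,-80,125],"rotation":[0,0,0],"fingers":0},{"offset":[-80,-110,140],"rotation":[0,0,0],"fingers":0},{"offset":[-120,-140,140],"rotation":[0,0,0],"fingers":0}]'

```text
time: 20.7
position: [0.441, 0.0289, 0.1368]
tool_rot: [0.003, 0.751, 0.66, 0.002]
wrist_force: [0.5, -1.4, 0.8]
width: -0.003
```

Run:
```python
from h import *
np.set_printoptions(precision=4,suppress=True)
s=env.get_state();print(s['time'],s['position'],s['tool_rot'],s['joint_positions'],s['width'])
f=env.grab_frame('top');save(f,'top14.png');np.savez('/tmp/top14.npz',**f)
P=cloud(f);B=tobay(P)
m=(P[...,2]>.026)&(P[...,2]<.041)&(abs(B[...,1])<49)&(B[...,0]<48)&(B[...,0]>-60)
b=B[m];print('tail',len(b))
for y in range(-48,48,12):
    k=b[(b[:,1]>y)&(b[:,1]<=y+12)]
    if len(k):print(y,len(k),k[:,0].min().round(1))
# hasp
m=(P[...,2]>.015)&(P[...,2]<.06)&(B[...,0]<-26)&(B[...,0]>-190)&(B[...,1]<-45)&(B[...,1]>-95)
b=B[m]; sel=b[(b[:,0]<-35)&(b[:,0]>-160)];pf=np.polyfit(sel[:,0],sel[:,1],1);print('hasp',len(b),pf,b.min(0),b.max(0),'q',np.pi/2-np.arctan(-pf[0]))
for name in['hasp_tip']:
    print([(tobay(r['location']),r['score']) for r in env.spot_point(name,f)[:2]])
# furniture height along +x
for x in range(620,760,10):
    k=P[(abs(P[...,0]*1000-x)<5)&(P[...,1]>-.15)&(P[...,1]<.2)][:,2]
    if len(k):print(x,np.percentile(k,[2,50,98]).round(3))
```

```text
20.7 [0.441  0.0289 0.1368] [0.0027 0.7512 0.6601 0.0022] [-0.1882  0.1284  1.8949  0.0002  1.1113 -0.0594] -0.0025360464023425912
tail 539
-48 60 31.3
-36 67 30.7
-24 69 30.5
-12 68 30.7
0 70 30.6
12 69 30.5
24 67 30.7
36 67 31.4
hasp 335 [ -0.0218 -66.0842] [-174.9527  -74.0337] [-26.0825 -61.1881] q 1.5490200398764664
[(array([-173.3783,  -65.7708]), 0.92)]
620 [-0.004  0.     0.045]
630 [-0.004 -0.     0.046]
640 [-0.004 -0.     0.046]
650 [-0.004  0.     0.044]
660 [-0.004  0.     0.044]
670 [-0.004 -0.     0.04 ]
680 [-0.005 -0.001  0.003]
690 [-0.004 -0.     0.003]
700 [-0.004 -0.     0.003]
710 [-0.004  0.018  0.042]
720 [-0.028  0.038  0.045]
730 [0.019 0.041 0.045]
740 [0.018 0.041 0.045]
750 [0.018 0.041 0.045]
```

View pics/top14.png

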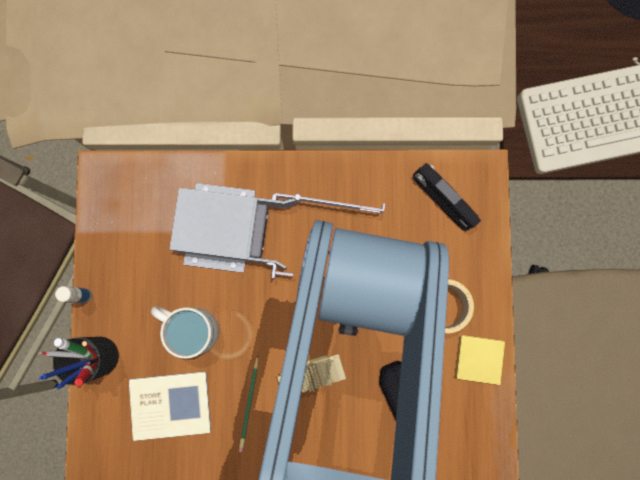

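Call:
arm_command --motion '[{"offset":[20,0,0],"rotation":[0,0,0],"fingers":0},{"offset":[55,-3,0],"rotation":[0,0,0],"fingers":0},{"offset":[95,-5,0],"rotation":[0,0,0],"fingers":0},{"offset":[135,-8,0],"rotation":[0,0,0],"fingers":0},{"offset":[175,-10,0],"rotation":[0,0,0],"fingers":0},{"offset":[205,-12,0],"rotation":[0,0,0],"fingers":0},{"offset":[210,-12,0],"rotation":[0,0,0],"fingers":0},{"offset":[210,-12,-20],"rotation":[0,0,0],"fingers":0}]'

```text
time: 21.6
position: [0.6529, 0.0179, 0.1162]
tool_rot: [0.002, 0.751, 0.66, 0.002]
wrist_force: [0.1, -0.2, -0.1]
width: 0.004
```

Call:
arm_command --motion '[{"offset":[0,0,-25],"rotation":[0,0,0],"fingers":0},{"offset":[0,0,-55],"rotation":[0,0,0],"fingers":0},{"offset":[0,0,-75],"rotation":[0,0,0],"fingers":0},{"offset":[0,0,-75],"rotation":[0,0,0],"fingers":0}]'

```text
time: 22.0
position: [0.6467, 0.0187, 0.0355]
tool_rot: [-0.003, 0.751, 0.66, -0.002]
wrist_force: [-0.4, -0.4, -0.1]
width: -0.004
```

Run:
```python
from h import *
np.set_printoptions(precision=4,suppress=True)
s=env.get_state();print(s['time'],s['position'],tobay(s['position']),s['tool_rot'],s['joint_positions'],s['width'])
f=env.grab_frame('side');P=cloud(f);p=s['position']
q=P[(np.abs(P[...,:2]-p[:2]).max(-1)<.035)&(P[...,2]>.02)]
for a in np.arange(.02,.12,.005):
    k=q[(q[:,2]>a)&(q[:,2]<=a+.005)]
    if len(k):print('%.3f'%a,len(k),k[:,:2].min(0),k[:,:2].max(0))
cv2.imwrite('pics/s15.png',cv2.resize(f['pixels'][130:300,290:470,::-1],None,fx=3.5,fy=3.5))
```

```text
22.0 [0.6467 0.0187 0.0355] [-110.0693 -113.2854] [-0.0027  0.7514  0.6598 -0.0021] [-0.1434  0.5851  1.4862  0.0003  1.0772 -0.0139] -0.003857598791247262
0.055 5 [0.6413 0.0071] [0.655  0.0098]
0.060 20 [0.6365 0.004 ] [0.6585 0.0191]
0.065 29 [0.636  0.0049] [0.6602 0.0269]
0.070 36 [0.6349 0.0032] [0.6607 0.028 ]
0.075 31 [0.6336 0.0039] [0.6595 0.0282]
0.080 34 [0.6339 0.005 ] [0.6623 0.0203]
0.085 38 [0.6347 0.004 ] [0.6614 0.0246]
0.090 33 [0.6348 0.0038] [0.6609 0.0211]
0.095 27 [0.633  0.0032] [0.6591 0.0215]
0.100 58 [0.6201 0.0018] [0.6785 0.0157]
0.105 80 [0.6143 0.0006] [0.6788 0.0332]
0.110 99 [ 0.6131 -0.0008] [0.681 0.031]
0.115 72 [ 0.6117 -0.0014] [0.6811 0.0337]
```

View pics/s15.png

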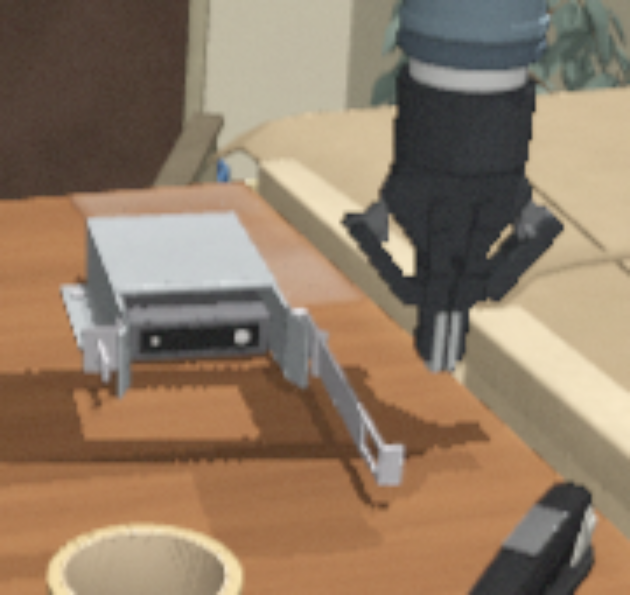

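```bash
cat > sw.py <<'E'
from h import *
O,ax,ay,th=bayframe()
def P(qd,d=15,r=95):
    q=np.radians(qd);b=np.array([-22,-66.5])+r*np.array([-np.sin(q),np.cos(q)])+d*np.array([-np.cos(q),-np.sin(q)])
    return O+b[0]*ax+b[1]*ay
if __name__=='__main__':
    p0=np.array([646.7,18.7]);print('d30',P(88.75,30)-p0,'d17',P(88.75,17)-p0)
    for q in [88.75,84,78,72,66,60,54,48,42,36,30,24,18,12,8,5,3,2,1,0]: print(q,(P(q)-p0).round(1),'abs',P(q).round(1),'rot',round(q-88.75,1))
E
python3 sw.py
```

```text
d30 [-19.72841548  -5.0945007 ] d17 [-32.58127842  -3.14413812]
88.75 [-34.6  -2.8] abs [612.1  15.9] rot 0.0
84 [-42.5  -2.6] abs [604.2  16.1] rot -4.8
78 [-52.5  -1.3] abs [594.2  17.4] rot -10.8
72 [-62.3   1.1] abs [584.4  19.8] rot -16.8
66 [-71.8   4.4] abs [574.9  23.1] rot -22.8
60 [-80.9   8.7] abs [565.8  27.4] rot -28.8
54 [-89.5  14. ] abs [557.2  32.7] rot -34.8
48 [-97.5  20.1] abs [549.2  38.8] rot -40.8
42 [-104.8   27. ] abs [541.9  45.7] rot -46.8
36 [-111.3   34.7] abs [535.4  53.4] rot -52.8
30 [-117.1   42.9] abs [529.6  61.6] rot -58.8
24 [-121.9   51.8] abs [524.8  70.5] rot -64.8
18 [-125.7   61.1] abs [521.   79.8] rot -70.8
12 [-128.6   70.7] abs [518.1  89.4] rot -76.8
8 [-130.    77.3] abs [516.7  96. ] rot -80.8
5 [-130.7   82.3] abs [516. 101.] rot -83.8
3 [-131.    85.6] abs [515.7 104.3] rot -85.8
2 [-131.1   87.3] abs [515.6 106. ] rot -86.8
1 [-131.2   89. ] abs [515.5 107.7] rot -87.8
0 [-131.3   90.7] abs [515.4 109.4] rot -88.8
```

Call:
arm_command --motion '[{"offset":[-8,-2,-20],"rotation":[0,0,0],"fingers":0},{"offset":[-12,-3,-36],"rotation":[0,0,0],"fingers":0},{"offset":[-20,-5,-36],"rotation":[0,0,0],"fingers":0},{"offset":[-28,-4,-36],"rotation":[0,0,0],"fingers":0},{"offset":[-34,-3,-36],"rotation":[0,0,0],"fingers":0},{"offset":[-42,-2.6,-36],"rotation":[0,0,-5],"fingers":0},{"offset":[-52,-1.3,-36],"rotation":[0,0,-11],"fingers":0},{"offset":[-62,1,-36],"rotation":[0,0,-17],"fingers":0}]'

```text
time: 22.85
position: [0.5885, 0.0188, 0.0041]
tool_rot: [0.001, 0.842, 0.54, 0.001]
wrist_force: [0.7, -0.8, -0.5]
width: -0.001
```

Run:
```python
from h import *
np.set_printoptions(precision=4,suppress=True)
s=env.get_state();print(s['time'],s['position'],tobay(s['position']),s['wrist_force'])
f=env.grab_frame('side')
cv2.imwrite('pics/s16.png',cv2.resize(f['pixels'][130:300,290:470,::-1],None,fx=3.5,fy=3.5))
```

```text
22.85 [0.5885 0.0188 0.0041] [-117.3819  -55.6342] [ 0.7349 -0.7818 -0.4656]
```

View pics/s16.png

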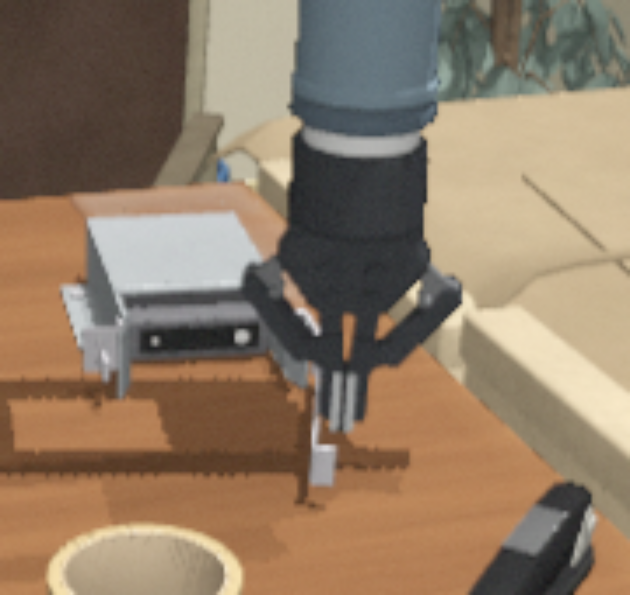

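Call:
arm_command --motion '[{"offset":[-9.5,3.3,0],"rotation":[0,0,-6],"fingers":0},{"offset":[-18.6,7.6,0],"rotation":[0,0,-12],"fingers":0},{"offset":[-27.2,13,0],"rotation":[0,0,-18],"fingers":0},{"offset":[-35.2,19,0],"rotation":[0,0,-24],"fingers":0},{"offset":[-42.5,26,0],"rotation":[0,0,-30],"fingers":0},{"offset":[-49,33.6,0],"rotation":[0,0,-36],"fingers":0},{"offset":[-54.8,42,0],"rotation":[0,0,-42],"fingers":0},{"offset":[-59.6,50.7,0],"rotation":[0,0,-48],"fingers":0}]'

```text
time: 23.7
position: [0.5287, 0.0699, 0.0036]
tool_rot: [0.0, 0.988, 0.152, 0.001]
wrist_force: [0.2, -0.7, -0.6]
width: -0.001
```

Run:
```python
from h import *
np.set_printoptions(precision=4,suppress=True)
s=env.get_state();print(s['time'],s['position'],tobay(s['position']),s['wrist_force'],s['joint_positions'])
f=env.grab_frame('side')
cv2.imwrite('pics/s17.png',cv2.resize(f['pixels'][130:300,270:450,::-1],None,fx=3.5,fy=3.5))
```

```text
23.7 [0.5287 0.0699 0.0036] [-74.3793  10.3026] [ 0.2204 -0.6697 -0.5677] [-0.0776  0.4587  1.8204 -0.0002  0.8605  1.1887]
```

View pics/s17.png

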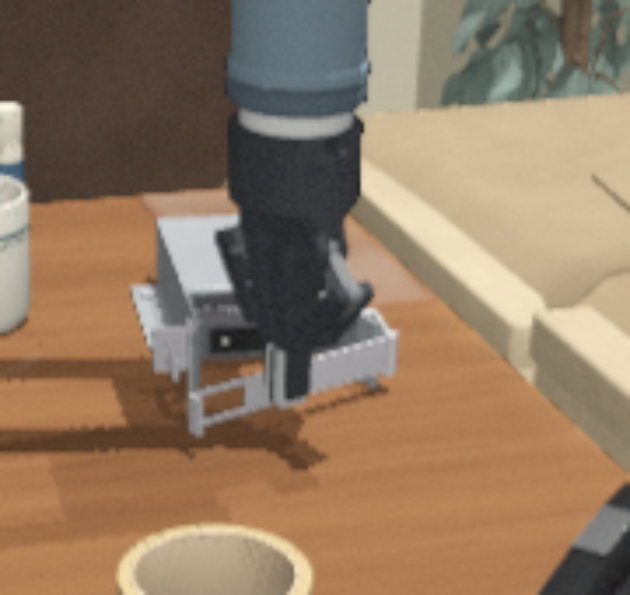

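Call:
arm_command --motion '[{"offset":[-3.8,9.3,0],"rotation":[0,0,-6],"fingers":0},{"offset":[-6.7,18.9,0],"rotation":[0,0,-12],"fingers":0},{"offset":[-8.1,25.5,0],"rotation":[0,0,-16],"fingers":0},{"offset":[-8.8,29,0],"rotation":[0,0,-19],"fingers":0},{"offset":[-9,31,0],"rotation":[0,0,-21],"fingers":0}]'

```text
time: 24.25
position: [0.5198, 0.101, 0.0033]
tool_rot: [0.0, 1.0, -0.029, 0.001]
wrist_force: [-0.9, -0.6, 0.1]
width: 0.002
```

Call:
arm_command --motion '[{"offset":[0,1,0],"rotation":[0,0,-1],"fingers":0},{"offset":[0,2,0],"rotation":[0,0,-2],"fingers":0}]'

```text
time: 24.45
position: [0.5198, 0.1027, 0.003]
tool_rot: [0.0, 0.999, -0.047, 0.001]
wrist_force: [-0.1, -0.1, 0.0]
width: -0.001
```

```bash
cat > hq.py <<'E'
from h import *
import sys
np.set_printoptions(precision=4,suppress=True)
s=env.get_state();print(s['time'],s['position'],tobay(s['position']),s['wrist_force'])
f=env.grab_frame('side');P=cloud(f);B=tobay(P)
m=(P[...,2]>.017)&(P[...,2]<.037)&(B[...,0]<-10)&(B[...,0]>-75)&(B[...,1]>-63)&(B[...,1]<82);b=np.c_[B[m],P[m][:,2]*1000]
for y in range(-60,84,8):
    k=b[(b[:,1]>y)&(b[:,1]<=y+8)]
    if len(k):print(y,len(k),np.percentile(k[:,0],[5,50,95]).round(1))
cv2.imwrite('pics/'+sys.argv[1],cv2.resize(f['pixels'][180:280,290:420,::-1],None,fx=5,fy=5))
E
python3 hq.py s18.png
```

```text
24.45 [0.5198 0.1027 0.003 ] [-43.0303  23.3301] [-0.135  -0.1094  0.0404]
-60 28 [-26.3 -23.2 -19.9]
-52 26 [-25.  -23.3 -20.8]
-44 25 [-26.6 -24.2 -20.8]
-36 31 [-27.7 -24.3 -22.2]
-28 26 [-28.1 -25.2 -22.7]
-20 30 [-28.8 -26.  -22.8]
-12 27 [-29.2 -26.  -23.5]
-4 31 [-30.4 -27.3 -25.1]
4 4 [-52.3 -48.7 -31.8]
12 14 [-55.6 -52.6 -48. ]
20 18 [-57.7 -51.  -47.8]
28 32 [-50.6 -32.6 -28.1]
36 26 [-34.2 -30.4 -27.3]
44 7 [-33.9 -32.5 -29.2]
52 24 [-34.2 -15.6 -11.7]
60 13 [-34.5 -30.4 -28.7]
68 19 [-35.2 -29.4 -13.3]
76 4 [-37.6 -32.2 -31.6]
```

View pics/s18.png

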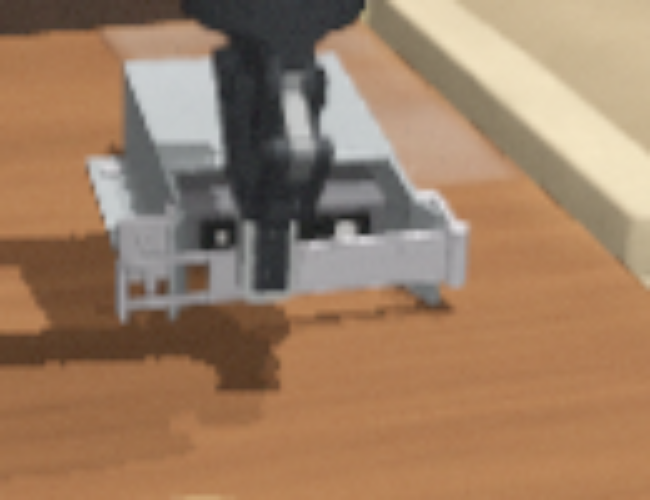

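Call:
arm_command --motion '[{"offset":[0.1,1,0],"rotation":[0,0,-1],"fingers":0},{"offset":[0.3,2,0],"rotation":[0,0,-1],"fingers":0},{"offset":[0.4,3,0],"rotation":[0,0,-2],"fingers":0},{"offset":[0.5,4,0],"rotation":[0,0,-2],"fingers":0}]'

```text
time: 24.9
position: [0.5198, 0.1068, 0.0024]
tool_rot: [-0.0, 0.998, -0.065, -0.0]
wrist_force: [-0.5, 0.1, -0.1]
width: 0.002
```

Call:
arm_command --motion '[{"offset":[0.1,0.7,0],"rotation":[0,0,0],"fingers":0},{"offset":[0.2,1.4,0],"rotation":[0,0,0],"fingers":0}]'

```text
time: 25.1
position: [0.5199, 0.1083, 0.0023]
tool_rot: [0.0, 0.998, -0.065, -0.0]
wrist_force: [-0.1, -0.4, 1.4]
width: 0.0
```

Call:
arm_command --motion '[{"offset":[0.1,0.7,0],"rotation":[0,0,0],"fingers":0},{"offset":[0.2,1.4,0],"rotation":[0,0,0],"fingers":0}]'

```text
time: 25.3
position: [0.5201, 0.1096, 0.0023]
tool_rot: [-0.0, 0.998, -0.065, -0.0]
wrist_force: [-0.9, 0.4, -0.2]
width: 0.001
```

```bash
python3 hq.py s19.png
```

```text
25.3 [0.5201 0.1096 0.0023] [-36.1196  23.9433] [-0.9339  0.3804 -0.178 ]
-60 29 [-25.4 -22.5 -19. ]
-52 26 [-25.1 -21.9 -19.1]
-44 27 [-24.1 -21.4 -19.3]
-36 27 [-25.2 -22.  -19.3]
-28 26 [-24.  -22.1 -18.3]
-20 31 [-24.9 -22.1 -20.4]
-12 29 [-24.7 -22.2 -19.8]
-4 25 [-25.9 -22.5 -18.8]
4 11 [-44.  -22.3 -20.7]
12 16 [-48.9 -43.9 -40. ]
20 16 [-50.2 -46.3 -40.2]
28 34 [-45.9 -23.4 -19.9]
36 29 [-25.3 -23.3 -20.9]
44 8 [-24.6 -23.6 -20.1]
52 26 [-22.9 -16.2 -10.7]
60 10 [-28.8 -25.4 -22.5]
68 22 [-33.2 -25.3 -14.4]
76 9 [-24.1 -22.4 -20.5]
```

View pics/s19.png

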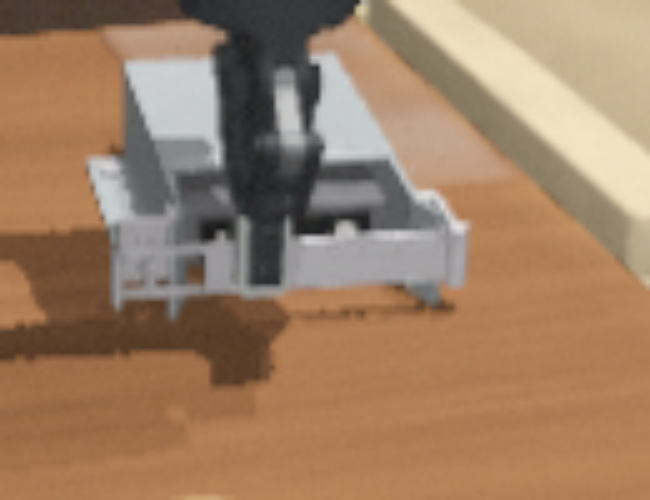

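Call:
arm_command --motion '[{"offset":[0.1,0.7,0],"rotation":[0,0,0],"fingers":0},{"offset":[0.2,1.4,0],"rotation":[0,0,0],"fingers":0}]'

```text
time: 25.55
position: [0.5202, 0.1106, 0.0023]
tool_rot: [0.0, 0.998, -0.065, -0.0]
wrist_force: [-1.5, -4.3, 0.0]
width: 0.0
```

Call:
arm_command --motion '[{"offset":[0.1,0.6,0],"rotation":[0,0,0],"fingers":0},{"offset":[0.1,0.6,0],"rotation":[0,0,0],"fingers":0}]'

```text
time: 25.75
position: [0.5202, 0.1106, 0.0023]
tool_rot: [0.001, 0.998, -0.065, -0.0]
wrist_force: [-1.6, -5.5, 2.1]
width: -0.001
```

Call:
arm_command --motion '[{"offset":[-0.4,-3,0],"rotation":[0,0,0],"fingers":0},{"offset":[-1.6,-12,0],"rotation":[0,0,0],"fingers":0},{"offset":[-4,-28,5],"rotation":[0,0,0],"fingers":0},{"offset":[-6,-45,35],"rotation":[0,0,0],"fingers":0},{"offset":[-20,-60,75],"rotation":[0,0,0],"fingers":0},{"offset":[-50,-70,115],"rotation":[0,0,0],"fingers":0},{"offset":[-80,-80,150],"rotation":[0,0,0],"fingers":0},{"offset":[-100,-90,160],"rotation":[0,0,0],"fingers":0}]'

```text
time: 26.55
position: [0.4207, 0.0208, 0.1659]
tool_rot: [0.0, 0.998, -0.065, 0.003]
wrist_force: [0.4, -0.8, -0.1]
width: -0.0
```

Call:
arm_command --motion '[{"offset":[-20,-40,10],"rotation":[0,0,0],"fingers":0},{"offset":[-30,-80,20],"rotation":[0,0,0],"fingers":0},{"offset":[-40,-110,20],"rotation":[0,0,0],"fingers":0},{"offset":[-40,-110,20],"rotation":[0,0,0],"fingers":0}]'

```text
time: 26.95
position: [0.3799, -0.0917, 0.183]
tool_rot: [0.001, 0.998, -0.067, 0.001]
wrist_force: [-0.1, 0.3, 0.2]
width: -0.003
```

```bash
python3 hq.py s20.png
python3 - <<'E'
from h import *
f=env.grab_frame('top');save(f,'top20.png');P=cloud(f);B=tobay(P)
m=(P[...,2]>.02)&(P[...,2]<.06)&(B[...,0]<-14)&(B[...,0]>-60)&(B[...,1]>-55)&(B[...,1]<90);b=B[m]
k=b[b[:,1]<55];pf=np.polyfit(k[:,1],k[:,0],1);print('q',-pf[0],pf,len(k),'tip y',np.percentile(b[:,1],99))
m=(P[...,2]>.026)&(P[...,2]<.041)&(abs(B[...,1])<49)&(B[...,0]<48)&(B[...,0]>0);b=B[m]
print('tail x',[b[(b[:,1]>y)&(b[:,1]<=y+16)][:,0].min().round(1) for y in range(-48,48,16)])
cv2.imwrite('pics/top20c.png',cv2.resize(f['pixels'][170:300,160:400,::-1],None,fx=3.3,fy=3.3))
for n in ['stapler','coffee_mug','tape_roll']:
    print(n,[(np.round(r['location'],4),round(r['score'],2)) for r in env.spot_point(n,f)[:1]])
E
```

```text
26.95 [ 0.3799 -0.0917  0.183 ] [-253.7696  137.0872] [-0.1314  0.3258  0.223 ]
-60 27 [-24.8 -21.9 -19.1]
-52 31 [-24.7 -22.3 -19.5]
-44 29 [-24.8 -21.7 -19.4]
-36 26 [-24.4 -22.2 -19.2]
-28 29 [-24.2 -21.7 -19.3]
-20 28 [-24.5 -21.4 -19.9]
-12 30 [-24.  -21.1 -18.9]
-4 27 [-23.5 -21.6 -18.8]
4 31 [-24.4 -21.7 -18.6]
12 25 [-23.9 -20.9 -19.3]
20 30 [-23.8 -21.2 -18.7]
28 32 [-24.  -21.1 -18.8]
36 26 [-23.4 -21.8 -19.8]
44 8 [-24.1 -21.2 -18.3]
52 24 [-21.8 -16.7 -11.4]
60 13 [-30.1 -26.5 -21.7]
68 20 [-29.7 -22.3 -14.4]
76 6 [-23.4 -19.8 -18.9]
q -0.00042112141891038386 [ 4.21121419e-04 -2.08586257e+01] 141 tip y 87.66455069459494
tail x [np.float64(30.8), np.float64(30.1), np.float64(31.0), np.float64(30.7), np.float64(30.6), np.float64(31.3)]
stapler [(array([ 0.6161, -0.1583,  0.0041]), 0.64)]
coffee_mug [(array([ 0.3896,  0.3102, -0.0018]), 0.9)]
tape_roll [(array([ 0.4177, -0.1434,  0.0024]), 0.8)]
```

View pics/top20c.png

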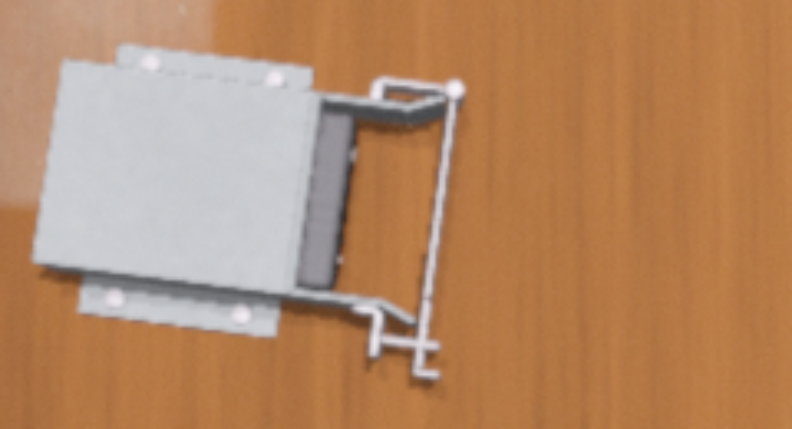

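View pics/s20.png

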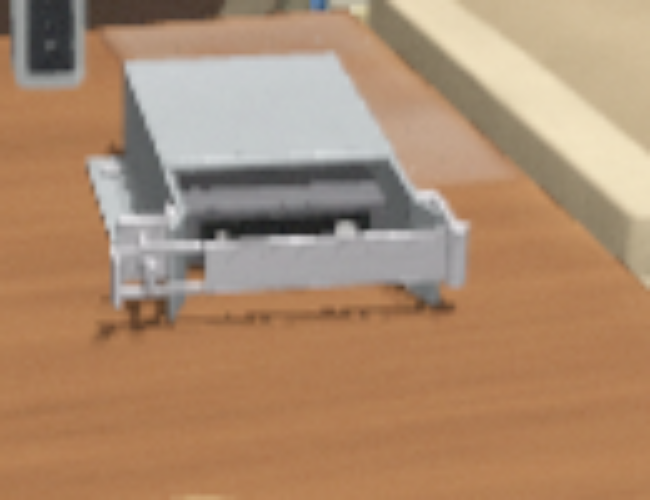

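The hasp is closed across the mouth, running from the hinge (455,90) to the staple (425,345). The drive is home behind it, and the bystanders haven't moved.

```bash
python3 -c "
from plant import env
print(env.finish_job())"
```

```text
the job is handed in; nothing more can be done
None
```

The backup drive is in the bay with its nose against the end stop, the hasp is closed over the staple, and the job was handed in at about 27 s.

- **How it went:** I moved the drive sideways about 29 mm to line it up with the mouth. I pushed it in from the tail with the half-open fingers, 1–2 mm at a time over the last stretch. I then swung the hasp shut with the closed fingers until it met its rigid stop.
- **End stop:** Sliding took about 2–4 N. At the stop the force rose to about 9 N and the tool stopped moving, with the nose about 161 mm inside the mouth.
- **Last checks:** The drive's tail lies straight at 30–31 mm inside the mouth. The hasp angle measures about 0.000 rad, and pushing it home took about 5.5 N. The mug, stapler and tape roll match their starting positions to within the networks' accuracy, about 4 mm. The arm was clear of everything.
- **What disagreed:** The cameras showed the fingertips 20–30 mm higher than the stated tool point. My first sideways push therefore passed just above the drive without moving it. I allowed for the offset from then on. I can't rule out a light brush on the drive's top in that pass, but no force showed.

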